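# Move the freshly chalked slate to the display rail with the hook wand

## Task

The freshly chalked slate hanging on the steel rail at the left is due on the brass display rail at the right. With the hook wand from its stand, hooked into the eye above the slate's hanger, lift the slate over the upturned rail ends, hang it on the brass rail near its open end, and slide it along until its hanger rests against the dark collar, without pushing hard on the collar. Keep the gripper off the slate and its hanger, leave the stamp, bell and round box where they are, and at the end hang the wand back in the fork of its stand.

Things in the scene. Friction and masses are not known exactly. Their poses are not given: they have to be found in the camera images.
- wand_grip (a point): Middle of the loose hook wand's dark wooden handle, 26 (x) x 20 (y) x 74 (z) mm; hold it across the 20 mm. z is up along the wand, x the way the hook opens. 38 to 43 mm below: brass disc, 34 mm across, whose underside rests on the fork; then a 9 mm round shank on the axis to 62 mm below, bending back to x = -16 mm into a 24 mm wide steel strip that ends in a V-shaped hook. Wand 0.14 kg.
- wand_crook (a point): Where the centre of a 6 mm bar settles in the V of the wand's hook, 109 mm straight below wand_grip; same axes. The hook's underside is 9 mm below this point, its lip's tip 14.5 mm ahead (x) and 9 mm above; the strip behind stands at x = -14 mm and reaches 32 mm up. The hook is 24 mm wide (y).
- fork (a point): Middle of the hook stand's brass fork, in its seat face 100 mm above the counter; the wand's axis stands here, hook opening to +x of this point. Fixed. The 18 mm slot is open toward -x; prongs 6 mm thick, each with a front lug 21 to 26 mm from this point and 4 mm above the seat, and flared guides out to 39 mm. Post 44 mm behind (+x), black foot 80 mm across.
- board_saddle (a point): Point of the loose slate board (about 0.3 kg) that lies on the rail's axis when it hangs; z up, y along the rail, +x its back. Brass hanger 44 mm wide (y): roof-shaped crown over the 12 mm rail, inner faces 12 mm either side, rear lip to 18 mm below this point, front leg bending back under the rail to the framed slate (94 mm wide, 53 to 119 mm below). Lifted over 34 mm the bend meets the rail.
- board_eye (a point): Centre of the 6 mm round top bar (along y) of the wire eye that stands on the slate's hanger, 48 mm above board_saddle; same axes. The opening under the bar is 34 mm wide (y) and 31 mm high.
- left_rail_end (a point): Steel rail (fixed, L-shaped, 12 mm round tube, axis 140 mm above the counter): point on its axis at the open end. The tube turns up here, to a rounded top 18 mm above this point. The rail runs from here along +y of this point for 170 mm to its post (foot 84 mm across). A red seal press, about 0.25 m tall, stands to its front left: swing past above it.
- right_rail_end (a point): The same point of the brass rail (fixed, same size and height, placed and turned separately). It runs from here along -y of this point for 170 mm to its post. The two open ends face each other, 35 to 60 mm apart. Both tubes are polished: the slate slides along them with about 1 N of drag.
- collar_face (a point): On the brass rail: centre, on the rail's axis, of the near face of a dark clamp collar (26 mm across, with thumb screw), clamped 40 to 70 mm from the post; y along the rail to the open end. It stands firm and slips only at 60 N. With the slate's hanger against it, board_saddle is 22 mm from this point along +y.
- wax_stamp: Loose dark wooden seal stamp, 25 mm across, 78 mm tall; origin at its foot. A bystander.
- desk_bell: Loose white counter bell with black foot, 72 mm across, 52 mm tall; origin at its foot. A bystander.
- drum_4: Loose cream round box, 73 mm across, 44 mm tall; origin at its foot. A bystander.

How it is judged (in metres and radians):
On the way, in this order (a step that is already met when the one before it is completed fails the run):
1. the slate hangs from the wand's hook, lifted clear of the steel rail's upturned end (contact force between wand and board above 0.8 N and z of board_saddle in the frame of left_rail_end above 0.009 m), for 0.2 s.
2. the slate hangs on the brass rail near its open end, at least 10 mm short of the collar (x of board_saddle in the frame of right_rail_end between -0.009 and 0.009 m and z of board_saddle in the frame of right_rail_end between -0.005 and 0.005 m and angle between board_saddle's own z axis and vertical below 0.17 rad and y of board_saddle in the frame of right_rail_end below -0.02 m and y of board_saddle in the frame of collar_face above 0.032 m), for 0.2 s.
3. the hanger touches the collar (contact force between board and collar above 0.4 N), for 0.06 s.
At the end, for the whole second after the job is handed in: The slate hangs still and upright (within 10 degrees) on the brass rail, crown on the tube, its hanger within about 5 mm of the collar; the wand stands upright in its fork, collar disc on the seat, within 12 mm of the fork's middle, and off the slate (x of board_saddle in the frame of right_rail_end between -0.009 and 0.009 m and z of board_saddle in the frame of right_rail_end between -0.005 and 0.005 m and angle between board_saddle's own z axis and vertical below 0.17 rad and y of board_saddle in the frame of collar_face between 0.017 and 0.0275 m and linear speed of each of board, wand below 0.03 m/s and contact force between wand and board below 0.1 N and horizontal distance between wand_grip and fork below 0.012 m and z of wand_grip in the frame of fork between 0.038 and 0.048 m and angle between wand_grip's own z axis and vertical below 0.12 rad); the robot touches nothing.
It fails at once if the gripper touches the slate or its hanger (contact force between the fingers and board above 0.5 N).
It fails at once if the slate is pressed against the collar with more than 25 N (contact force between board and collar above 25 N).
It fails at once if the slate falls (height (world z) of board_saddle below 0.11 m).
It fails at once if stamp, bell or round box is moved by more than 20 mm (distance of any of wax_stamp, desk_bell, drum_4 from where it was at the start of the episode above 0.02 m).
It also fails if it takes over 67 s, if anything falls off the work surface, if the arm or the gripper's body presses on something with over 40 N, if the wrist force passes 120 N, or if a joint passes its speed limit or range.

## Robot

A 6-joint arm with a two-finger parallel gripper is mounted at the origin on a cart in front of the work surface, level with it; the furniture and walls round the work are solid. World frame = base frame: x ahead of the robot, y to its left, z up, the work surface at z = 0. Lengths are in mm, angles in rad, forces in N, time in s.
With the tool pointing down it reaches from about 400 to 925 mm from the base axis. Payload 12.5 kg.
Tool frame: the origin (TCP) lies midway between the tips of the shut fingers; the grasp point (between the pads) lies 19 mm behind it; y points along the fingers, x is the direction in which the jaws open and shut, and the axes are right-handed (so a half turn about y gives the same grasp; the last joint's range is limited). The gripper opens to 95 mm and grips with 3 to 60 N. Pads are 20 mm wide; open, the fingers measure 119 mm over their backs; the gripper's body (75 mm by 180 mm) begins 59 mm behind the grasp point.
Start: joints at [-1.377, 0.491, 1.559, -0, 1.092, -0.106], TCP at [184.604, -597.133, 214.661] pointing down, gripper open.
Joint ranges: [-3.1, 3.1], [-0.84, 2.19], [0.05, 2.79], [-1.13, 4.28], [0.06, 2.93], [-2.69, 2.69]. Speed limits (rad/s): [2.22, 2.22, 2.79, 3.14, 3.14, 3.14].

## Interface

Orientations are given as [roll, pitch, yaw] about the fixed x, y, z axes, in that order (R = Rz(yaw) Ry(pitch) Rx(roll)).
In Python, from cell import env, vision, job gives the robot as it stands.
- The arm moves only by the shell command python3 -m crank 'ROWS' [OPENING]. ROWS is JSON, a list of rows, each a list of 6 numbers: the shift along the tool's x, y, z in mm, then the turn, a rotation vector about the tool's x, y, z in degrees. In form: [[x, y, z, rx, ry, rz], ...]. A call has 1 to 5 rows; each row is the pose to reach, as a shift and turn from the pose measured when the call began, along the tool's axes at that moment; what a row does not reach only later rows make up. A row lasts 1/10 s, in which the tool goes at most 50 mm and 8.59 degrees, less where a joint would pass 70% of its speed; a pose out of reach is approached as far as the arm can. A call with a gripper value outside its range is refused whole. OPENING is the opening, from 0 (shut) to 1 (fully open), set as the call begins (- or left out, the last holds). The fingers move at their own pace and stop on an object; the grip force is fixed at half the most. Time passes only in rows, so rows that repeat a pose let the fingers close. It gives the time, the measured TCP pose, the force and the opening at its end, in the units of the state.
- env.state(): the state, without advancing time (a new reading comes with each control period).
- vision.read_camera(name): name is "scene" or "top"; returns (picture, depth): 384x512x3 uint8, blue, green, red; 384x512 float32, mm along the optical axis (not along the pixel's ray), 0 where there is no reading.
- vision.calibration(name): a dict with "vertical_fov" (degrees; the focal length in pixels is half the picture's height over the tangent of half this angle, whatever the lens; pixels are square), "cx", "cy" (the principal point, pixels), "pose" (4x4, takes a point from camera to world coordinates). Camera axes: x right, y down, z forward; pixel columns grow to the right and rows downward; lengths in mm; the calibration is good to about 2 mm. A picture is of the moment at which its call begins. calibration takes no time and is no camera call.
- job.job_done(): hands the job in, once; it reports no verdict.
The state is a dict: "t": time; "joints": joint angles; "qvel": joint speeds; "tau": joint torques, N m; "eef_pos": TCP position; "tcp_rot": TCP orientation; "ft_force": force on the tool from outside, world axes, zero at the start; "moment": the same for the moment, N m; "opening": opening from 0.0 (shut) to 1.0 (fully open).
Only numpy, scipy, OpenCV 4.12 (cv2) and the standard library are available. Lean on these libraries where they do the work, as an engineer would, in place of code of your own. Each camera call takes 0.05 s, during which the arm holds its last target.

## Working session

There is one attempt and no reset: what is moved stays moved. The work goes in short steps, Python scripts to look and compute and a shell command to move; the robot and the scene stay as the last step left them, time stands still between calls to the robot, and variables do not carry over. Pictures are saved under pics/ and viewed, and the job is handed in when it is done.

```bash
ls; mkdir -p pics; cat > h.py <<'E'
import numpy as np,cv2
from cell import env,vision,job
def grab(n,tag):
    im,d=vision.read_camera(n); cv2.imwrite(f'pics/{tag}.png',im); np.savez(f'pics/{tag}.npz',d=d); return im,d
def cal(n):
    c=vision.calibration(n); f=192/np.tan(np.radians(c['vertical_fov'])/2); return f,c['cx'],c['cy'],np.array(c['pose'])
def pt(n,d,u,v,z=None):
    f,cx,cy,P=cal(n); z=d[v,u] if z is None else z
    return (P@[ (u-cx)/f*z,(v-cy)/f*z,z,1])[:3]
def cloud(n,d):
    f,cx,cy,P=cal(n); v,u=np.mgrid[:384,:512]
    c=np.stack([(u-cx)/f*d,(v-cy)/f*d,d,np.ones_like(d)],-1)@P.T
    return c[...,:3]
E
python3 - <<'E'
from h import *
for n in('scene','top'):
    grab(n,n+'0'); print(cal(n))
    im=cv2.imread(f'pics/{n}0.png'); cv2.imwrite(f'pics/{n}0b.png',cv2.resize(im,(768,576),interpolation=cv2.INTER_CUBIC))
print(env.state())
E
```

```text
pics
(np.float64(467.5028065591355), 256.4776907621038, 192.2779019332264, array([[-7.45097076e-01, -2.92856441e-01,  5.99220704e-01,
        -2.04448861e+02],
       [-6.66511663e-01,  3.59740748e-01, -6.52953901e-01,
         5.99943955e+02],
       [-2.43423483e-02, -8.85901631e-01, -4.63234013e-01,
         6.75597033e+02],
       [ 0.00000000e+00,  0.00000000e+00,  0.00000000e+00,
         1.00000000e+00]]))
(np.float64(384.9275639043381), 260.7224710492563, 187.6837697445045, array([[ 1.76499318e-02, -9.96934533e-01,  7.62234671e-02,
         4.53949873e+02],
       [-9.99612928e-01, -1.92342077e-02, -2.01007111e-02,
        -1.80334953e+02],
       [ 2.15051911e-02, -7.58391870e-02, -9.96888130e-01,
         1.01792312e+03],
       [ 0.00000000e+00,  0.00000000e+00,  0.00000000e+00,
         1.00000000e+00]]))
{'t': 0.1, 'joints': array([-1.37659065e+00,  4.91502864e-01,  1.55937699e+00,  2.97967509e-05,
        1.09172577e+00, -1.05609899e-01]), 'qvel': array([ 0.0010453 ,  0.00032473, -0.00148428,  0.00203486,  0.00110598,
       -0.00075444]), 'tau': array([ 4.66918544e-03, -6.13619828e+01, -2.58606613e+01,  6.94659795e-02,
        4.69451118e-02, -4.27511031e-05]), 'eef_pos': array([ 184.57094991, -596.89999379,  214.12193228]), 'tcp_rot': array([-1.57066327e+00,  1.00453365e-03, -1.27099443e+00]), 'ft_force': array([ 0.49892016, -1.01015327,  0.08589752]), 'moment': array([ 0.0224368 , -0.03580508,  0.02199687]), 'opening': 0.9974055604860614}
```

View pics/scene0b.png

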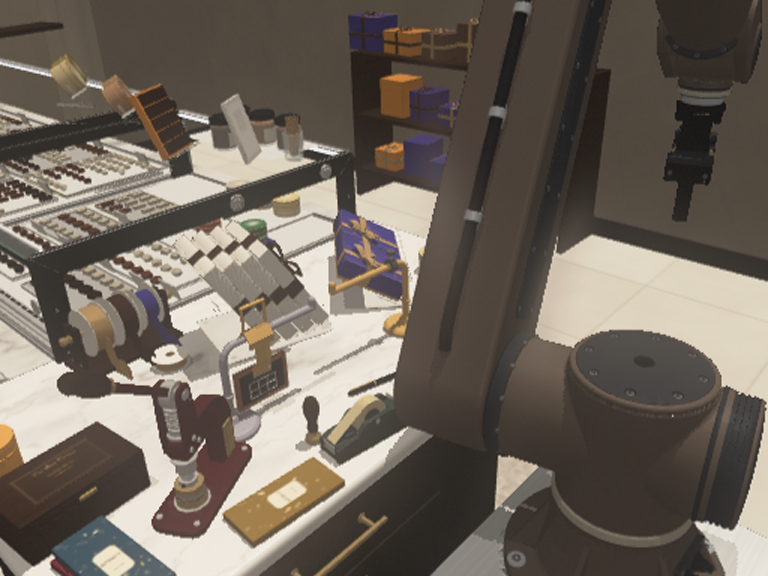

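View pics/top0b.png

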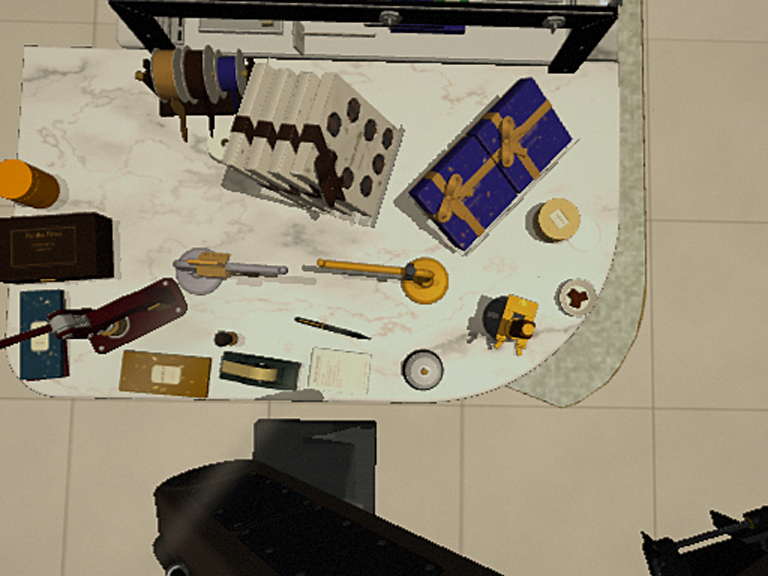

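The steel rail with the slate is at about (200–288, 267) in the enlarged top view and the brass rail is at (303–425, 268). The wand stand is at (510, 320), the bell at (423, 370), the stamp at (226, 338) and the round box at (557, 220). I'll enlarge crops next.

```bash
python3 - <<'E'
import cv2,numpy as np
t=cv2.imread('pics/top0.png')
def crop(im,x0,x1,y0,y1,k,name):
    c=cv2.resize(im[y0:y1,x0:x1],None,fx=k,fy=k,interpolation=cv2.INTER_CUBIC)
    for x in range((x0+9)//10*10,x1,10):
        cv2.putText(c,str(x),((x-x0)*k,8),0,.3,(0,0,255)); cv2.line(c,((x-x0)*k,10),((x-x0)*k,14),(0,0,255))
    for y in range((y0+9)//10*10,y1,10):
        cv2.putText(c,str(y),(0,(y-y0)*k+4),0,.3,(0,0,255)); cv2.line(c,(18,(y-y0)*k),(22,(y-y0)*k),(0,0,255))
    cv2.imwrite(name,c)
crop(t,110,205,155,205,8,'pics/c1.png')
crop(t,195,305,155,215,7,'pics/c2.png')
crop(t,305,405,170,250,7,'pics/c3.png')
s=cv2.imread('pics/scene0.png')
crop(s,135,285,150,300,4,'pics/c4.png')
E
```

```text
(no output)
```

View pics/c1.png

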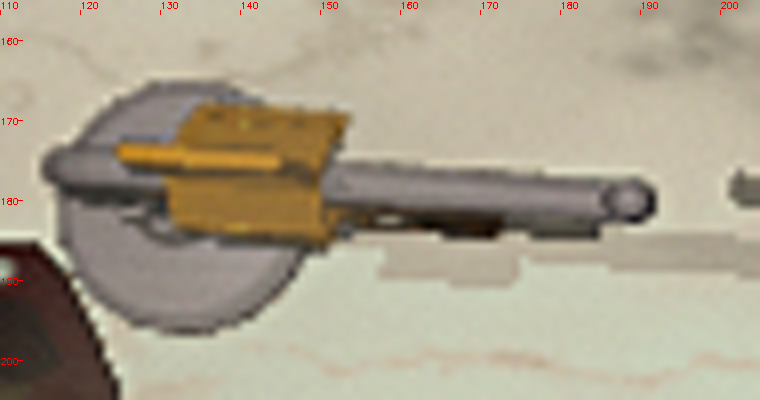

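View pics/c2.png

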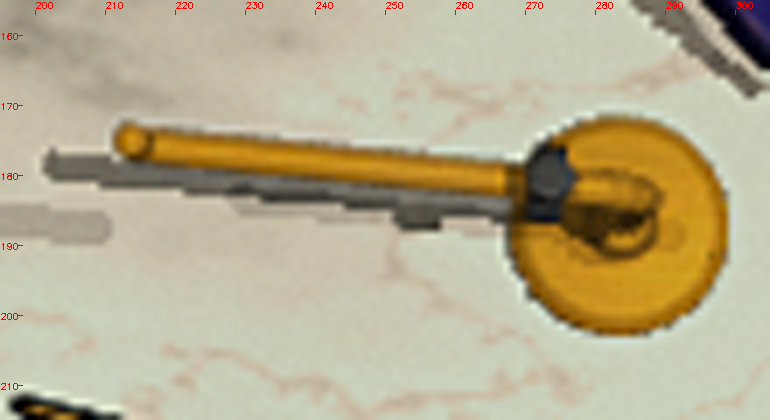

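View pics/c3.png

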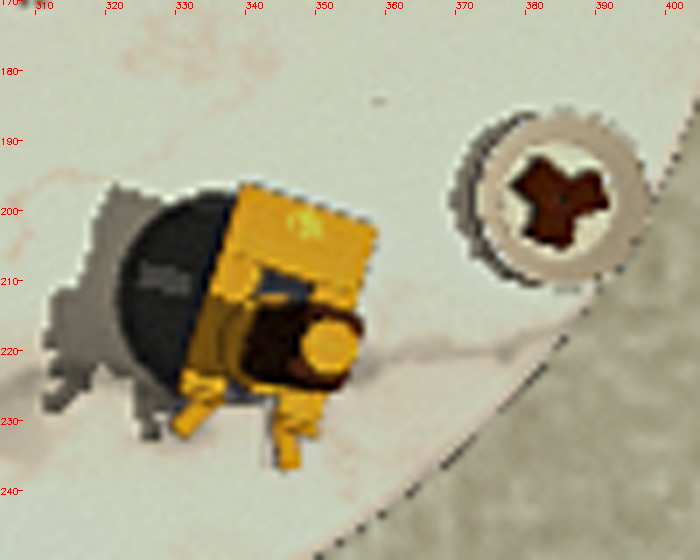

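View pics/c4.png

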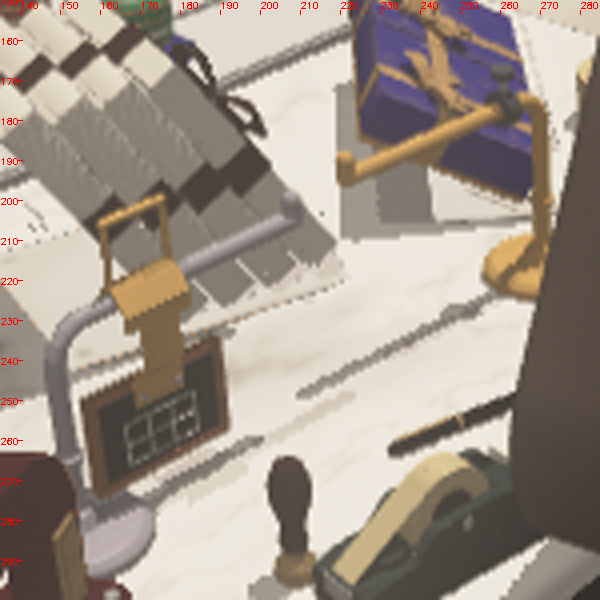

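```bash
python3 - <<'E'
from h import *
np.set_printoptions(precision=1,suppress=True)
d=np.load('pics/top0.npz')['d']; C=cloud('top',d)
def show(pts):
    for u,v in pts: print((u,v),C[v,u])
print('lend');show([(187,180),(188,180),(189,180),(180,179),(170,178),(160,177),(156,177),(117,176)])
print('eye');show([(125,174),(126,174),(130,174),(135,175),(140,175),(144,175)])
print('hanger');show([(133,170),(140,170),(150,172),(135,179),(148,181)])
print('rend');show([(211,175),(213,175),(220,176),(230,176),(240,178),(250,179),(260,180),(265,180),(268,180),(271,180),(273,181),(276,181)])
print('wand');show([(349,219),(350,219),(352,220),(340,218),(342,222),(344,228),(332,230),(346,235),(336,210),(354,212),(345,200),(345,205),(339,197),(357,203)])
print('byst');show([(384,199),(282,247),(151,226)])
# line fits on z bands
def band(x0,x1,y0,y1,z0,z1):
    P=C[y0:y1,x0:x1].reshape(-1,3); return P[(P[:,2]>z0)&(P[:,2]<z1)]
for nm,b in (('steel',(156,183,172,186,135,160)),('brass',(218,264,170,190,135,160))):
    P=band(*b); m=P.mean(0); vt=np.linalg.svd(P[:,:2]-m[:2])[2][0]; print(nm,len(P),m,vt,np.degrees(np.arctan2(vt[0],vt[1])))
S=np.load('pics/scene0.npz')['d'] if 0 else None
E
```

```text
lend
(187, 180) [533.8 -32.5 157.6]
(188, 180) [534.1 -34.3 155.1]
(189, 180) [533.7 -37.2 159.2]
(180, 179) [536.8 -14.8 146.7]
(170, 178) [538.5   7.5 148. ]
(160, 177) [540.5  30.6 145.8]
(156, 177) [540.3  39.7 145.7]
(117, 176) [541.5 129.8 138.9]
eye
(125, 174) [541.1  95.1 189.5]
(126, 174) [541.1  92.5 190.7]
(130, 174) [541.3  84.2 190.1]
(135, 175) [539.1  72.7 192.5]
(140, 175) [539.2  61.9 193.3]
(144, 175) [539.9  54.7 188.4]
hanger
(133, 170) [555.8  93.7 140.6]
(140, 170) [555.9  77.3 142.4]
(150, 172) [551.7  54.3 143.2]
(135, 179) [534.7  86.2 147.4]
(148, 181) [530.9  57.4 145.4]
rend
(211, 175) [546.5 -85.3 153.3]
(213, 175) [546.1 -90.3 158.1]
(220, 176) [ 545.8 -104.6  142.6]
(230, 176) [ 546.5 -127.3  140.6]
(240, 178) [ 542.  -150.3  143.9]
(250, 179) [ 539.9 -173.2  146.6]
(260, 180) [ 538.3 -196.   143.9]
(265, 180) [ 538.5 -207.4  144.7]
(268, 180) [ 538.6 -214.2  145. ]
(271, 180) [ 536.8 -220.1  165.2]
(273, 181) [ 534.4 -224.5  167.1]
(276, 181) [ 453.9 -180.3 1017.9]
wand
(349, 219) [ 453.2 -390.8  180.7]
(350, 219) [ 453.3 -393.   180.6]
(352, 220) [ 451.2 -396.4  184.6]
(340, 218) [ 455.2 -385.3  118.3]
(342, 222) [ 446.2 -383.6  145.9]
(344, 228) [ 431.6 -399.4   98.8]
(332, 230) [ 426.4 -370.2  100.9]
(346, 235) [ 415.1 -403.7  100.8]
(336, 210) [ 474.1 -380.2   98.3]
(354, 212) [ 470.1 -422.9  100.9]
(345, 200) [ 498.5 -401.8   98.6]
(345, 205) [ 486.4 -401.2  101. ]
(339, 197) [ 505.4 -387.1   99.6]
(357, 203) [ 491.8 -430.3  100.3]
byst
(384, 199) [ 507.2 -525.7   12.3]
(282, 247) [ 380.7 -255.4   52. ]
(151, 226) [427.6  67.   67.1]
steel 141 [537.8  11.  144.1] [-0. -1.] -177.4112138573989
brass 242 [ 542.9 -151.4  144.3] [-0.1 -1. ] -175.63695633028732
```

```bash
python3 - <<'E'
from h import *
np.set_printoptions(precision=1,suppress=True)
d=np.load('pics/top0.npz')['d']; C=cloud('top',d); im=cv2.imread('pics/top0.png')
W=np.zeros((560,640,3),np.uint8)  # 5px/mm ; x 400..512 up, y -350..-450 right
for v in range(180,245):
  for u in range(315,370):
    x,y,z=C[v,u]
    px=int((-340-y)*5); py=int((512-x)*5)
    if z>60: 
        col=tuple(int(a) for a in im[v,u]); cv2.circle(W,(px,py),4,col if z<110 else (255,255,255) if z>170 else (255,0,255),-1)
for i in range(0,128,10): cv2.putText(W,str(-340-i),(i*5,10),0,.3,(0,255,0)); 
for i in range(0,112,10): cv2.putText(W,str(512-i),(0,i*5),0,.3,(0,255,0))
cv2.imwrite('pics/fork.png',W)
P=C[190:240,315:370].reshape(-1,3)
T=P[P[:,2]>172]; print('top',len(T),T.mean(0),T.min(0),T.max(0))
F=P[(P[:,2]>94)&(P[:,2]<108)]; print(len(F)); 
r=cv2.minAreaRect(F[:,:2].astype(np.float32)); print(r)
print('press'); Q=C[150:260,0:135].reshape(-1,3); Q=Q[Q[:,2]>60]
for y0 in range(60,400,20):
    q=Q[(Q[:,1]>y0)&(Q[:,1]<=y0+20)]
    if len(q): print(y0,q.min(0),q.max(0))
E
```

```text
top 118 [ 453.2 -378.2  243.8] [ 440.1 -407.3  172.1] [ 466.4 -180.3 1017.9]
495
((460.1918640136719, -397.5197448730469), (49.76610565185547, 88.83224487304688), 72.02037048339844)
press
60 [539.   74.2 190.8] [543.4  79.6 194.8]
80 [526.4  81.1 128.5] [561.9  99.2 193.7]
100 [536.9 100.4  87.5] [548.2 119.7 149.2]
120 [537.2 120.3  60.1] [548.8 139.8 145.9]
160 [481.5 168.5  60.5] [511.  179.5 110.6]
180 [473.8 180.1  61.7] [509.9 200.  127.1]
200 [463.1 200.1  62.9] [497.9 219.9 132. ]
220 [453.3 220.   91.8] [487.8 240.  131.8]
240 [431.1 240.5  70. ] [476.1 260.  199.2]
260 [427.2 260.   65.9] [473.6 279.6 202.1]
280 [429. 280.  60.] [611.4 299.9 220. ]
300 [417.3 300.   60.3] [611.1 320.  239.1]
320 [415.  320.   60.2] [610.5 339.9 237.5]
340 [525.2 340.   60.4] [610.1 360.   69.1]
360 [522.5 360.   60.4] [609.9 380.   68.9]
380 [522.  380.1  60.1] [609.5 400.   69.3]
```

View pics/fork.png

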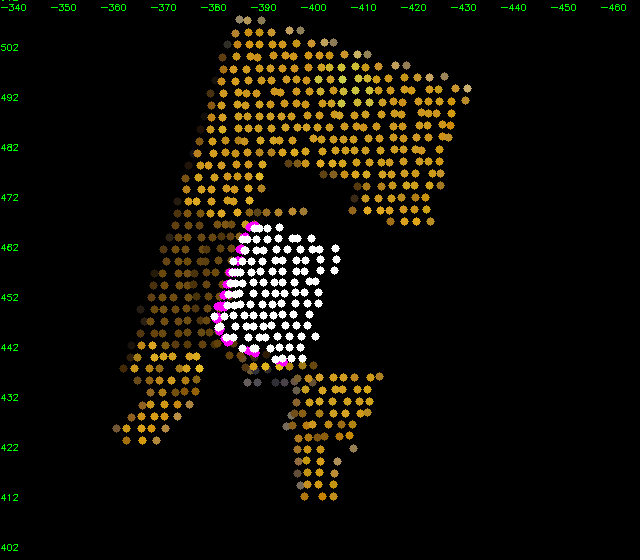

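```bash
cat > to.py <<'E'
import sys,numpy as np
from scipy.spatial.transform import Rotation as R
from cell import env
# usage: to.py x y z yaw_wand(deg)  (tool yaw = wand yaw-90) ; target of TCP, upright
s=env.state(); r=R.from_euler('xyz',s['tcp_rot'])
x,y,z,w=map(float,sys.argv[1:5])
t=R.from_euler('xyz',[-90,0,w-90],degrees=True)
d=r.inv().apply(np.array([x,y,z])-s['eef_pos']); rv=(r.inv()*t).as_rotvec(degrees=True)
np.set_printoptions(precision=2,suppress=True)
print('t',round(s['t'],2),'pos',s['eef_pos'],'rpy',np.degrees(s['tcp_rot']),'F',s['ft_force'],'M',s['moment'],'op',round(s['opening'],3)); print('shift',d,np.linalg.norm(d),'turn',rv)
E
python3 to.py 453.5 -393.5 225 -17.5
```

```text
t 0.1 pos [ 184.57 -596.9   214.12] rpy [-89.99   0.06 -72.82] F [ 0.5  -1.01  0.09] M [ 0.02 -0.04  0.02] op 0.997
shift [-114.92  -10.72  317.01] 337.361414230809 turn [ 0.01 34.68 -0.06]
```

```bash
python3 -m crank '[[-16,-2,45,0,7,0],[-33,-4,91,0,14,0],[-50,-6,137,0,21,0],[-66,-8,182,0,28,0],[-82,-10,227,0,34.7,0]]' 1; python3 to.py 453.5 -393.5 225 -17.5
```

```text
t: 0.6
eef_pos: [378.4, -450.1, 224.1]
tcp_rot: [-1.572, 0.001, -1.882]
ft_force: [1.3, -0.7, 0.4]
opening: 1.004
t 0.6 pos [ 378.45 -450.07  224.12] rpy [ -90.05    0.07 -107.82] F [ 1.3  -0.66  0.37] M [-0.03 -0.03  0.02] op 1.004
shift [-76.82  -0.84  54.14] 93.98866679562381 turn [ 0.05 -0.32 -0.07]
```

```bash
python3 -m crank '[[-38,0,27,0,0,0],[-77,0,54,0,0,0],[-77,0,54,0,0,0]]'; python3 to.py 453.5 -393.5 130 -17.5; python3 - <<'E'
from h import *
im,d=grab('top','t1'); cv2.imwrite('pics/t1b.png',cv2.resize(im[150:280,280:420],None,fx=5,fy=5,interpolation=2))
E
```

```text
t: 0.9
eef_pos: [456.9, -389.8, 223.9]
tcp_rot: [-1.572, 0.002, -1.877]
ft_force: [-1.3, -0.0, -0.3]
opening: 1.0
t 0.9 pos [ 456.87 -389.81  223.88] rpy [ -90.04    0.12 -107.54] F [-1.28 -0.03 -0.31] M [ 0.01  0.07 -0.02] op 1.0
shift [ 4.73 93.87 -2.03] 94.01310300389927 turn [ 0.04 -0.04 -0.12]
```

View pics/t1b.png

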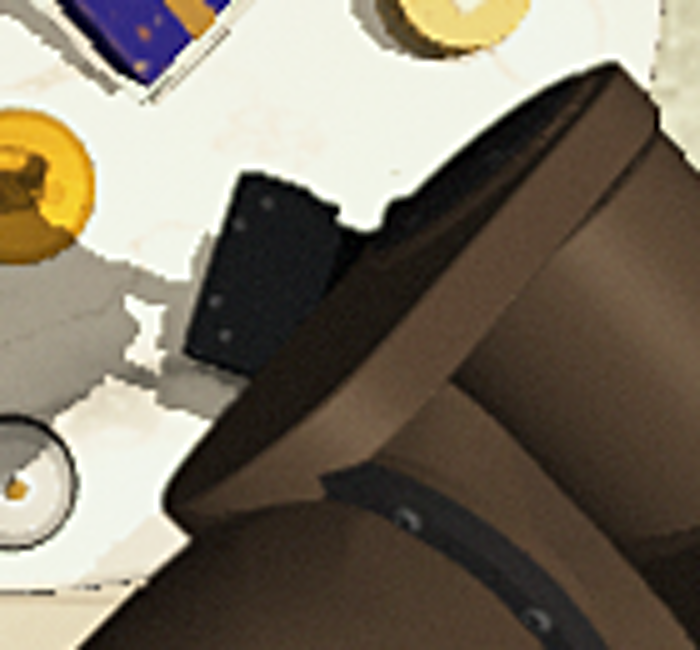

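The arm hides the stand from above, so I'll descend on the numbers. The bell, lower left in the crop, is clear.

```bash
python3 -m crank '[[4.7,30,-2,0,0,0],[4.7,62,-2,0,0,0],[4.7,94,-2,0,0,0],[4.7,94,-2,0,0,0]]'; python3 to.py 453.5 -393.5 130 -17.5
```

```text
t: 1.35
eef_pos: [449.5, -394.5, 126.2]
tcp_rot: [-1.578, 0.005, -1.879]
ft_force: [-0.4, 0.3, 0.5]
opening: 1.002
t 1.35 pos [ 449.49 -394.52  126.16] rpy [ -90.43    0.28 -107.67] F [-0.36  0.31  0.53] M [ 0.06  0.05 -0.02] op 1.002
shift [-2.21 -3.85  3.49] 5.646713628429628 turn [ 0.43 -0.16 -0.28]
```

```bash
python3 -m crank '[[-2,-3,3,0.4,0,-0.2],[-2,-3,3,0.4,0,-0.2]]'; python3 to.py 453.5 -393.5 130 -17.5
```

```text
t: 1.55
eef_pos: [453.2, -394.3, 130.7]
tcp_rot: [-1.569, 0.0, -1.88]
ft_force: [0.0, -0.6, 0.1]
opening: 0.999
t 1.55 pos [ 453.24 -394.26  130.74] rpy [ -89.92    0.02 -107.69] F [ 0.   -0.57  0.06] M [ 0.01 -0.   -0.04] op 0.999
shift [-0.8   0.74  0.01] 1.0919708224106661 turn [-0.08 -0.19 -0.02]
```

```bash
for i in 1 2; do python3 -m crank '[[0,0,0,0,0,0],[0,0,0,0,0,0],[0,0,0,0,0,0],[0,0,0,0,0,0]]' 0; done; python3 to.py 453.5 -393.5 130 -17.5; python3 - <<'E'
from h import *
im,d=grab('scene','s1'); cv2.imwrite('pics/s1b.png',cv2.resize(im,(768,576),interpolation=2))
E
```

```text
t: 1.95
eef_pos: [453.3, -394.3, 131.1]
tcp_rot: [-1.569, 0.0, -1.88]
ft_force: [0.9, -0.0, 0.1]
opening: 0.717
t: 2.35
eef_pos: [453.3, -394.3, 131.1]
tcp_rot: [-1.569, 0.0, -1.879]
ft_force: [0.8, 0.1, 0.2]
opening: 0.384
t 2.35 pos [ 453.32 -394.3   131.06] rpy [ -89.9     0.   -107.69] F [0.79 0.09 0.24] M [0.08 0.02 0.01] op 0.384
shift [-0.82  1.06 -0.07] 1.3395301198103127 turn [-0.1  -0.19 -0.  ]
```

View pics/s1b.png

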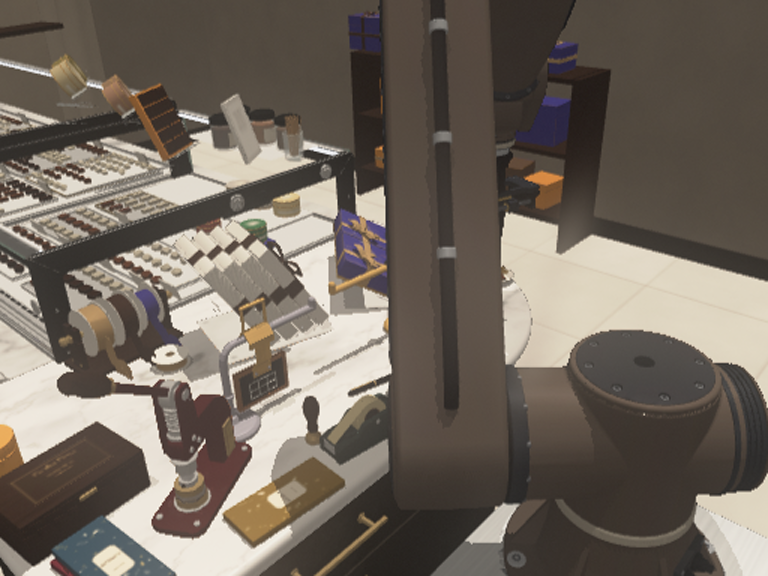

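The arm hides the stand in this view too. The slate and steel rail are visible around (260, 350). I'll keep closing the gripper.

```bash
python3 -m crank '[[0,0,0,0,0,0],[0,0,0,0,0,0],[0,0,0,0,0,0],[0,0,0,0,0,0],[0,0,0,0,0,0]]' 0;  python3 to.py 453.5 -393.5 139 -17.5
```

```text
t: 2.9
eef_pos: [453.3, -394.4, 131.1]
tcp_rot: [-1.569, -0.0, -1.88]
ft_force: [-0.5, -0.9, 1.2]
opening: 0.207
t 2.9 pos [ 453.34 -394.4   131.11] rpy [ -89.89   -0.   -107.69] F [-0.55 -0.9   1.21] M [-0.18  0.07 -0.02] op 0.207
shift [-0.91 -7.89 -0.11] 7.943876192928099 turn [-0.11 -0.19  0.  ]
```

```bash
python3 -m crank '[[0,-4,0,0,0,0],[0,-8,0,0,0,0],[0,-8,0,0,0,0]]';python3 to.py 453.3 -394.4 139 -17.5
```

```text
t: 3.2
eef_pos: [453.5, -394.4, 139.7]
tcp_rot: [-1.568, -0.0, -1.88]
ft_force: [1.1, 0.5, -0.6]
opening: 0.211
t 3.2 pos [ 453.47 -394.45  139.71] rpy [ -89.85   -0.02 -107.69] F [ 1.08  0.52 -0.63] M [ 0.08 -0.03  0.01] op 0.211
shift [ 0.    0.71 -0.17] 0.7303188341273686 turn [-0.15 -0.19  0.02]
```

```bash
python3 -m crank '[[0,0,-15,0,0,0],[0,0,-30,0,0,0],[0,0,-45,0,0,0],[0,0,-60,0,0,0],[0,0,-75,0,0,0]]';python3 to.py 453.3 -394.4 300 -17.5
```

```text
t: 3.7
eef_pos: [381.4, -371.3, 139.6]
tcp_rot: [-1.568, -0.0, -1.879]
ft_force: [0.1, 0.0, -1.5]
opening: 0.208
t 3.7 pos [ 381.44 -371.34  139.56] rpy [ -89.86   -0.02 -107.68] F [ 0.09  0.01 -1.49] M [ 0.05 -0.03  0.06] op 0.208
shift [   0.18 -160.25   75.87] 177.3034421235226 turn [-0.14 -0.18  0.02]
```

```bash
python3 -m crank '[[0,-40,0,0,0,0],[-20,-85,0,0,2,0],[-50,-130,10,0,0,0],[-95,-150,20,0,-5,0],[-140,-155,30,0,-10,0]]';python3 to.py 480 77 268 -2.6
```

```text
t: 4.2
eef_pos: [452.7, -247.0, 297.4]
tcp_rot: [-1.564, -0.003, -1.703]
ft_force: [0.9, -0.5, -1.7]
opening: 0.21
t 4.2 pos [ 452.66 -246.97  297.38] rpy [-89.63  -0.16 -97.58] F [ 0.9  -0.51 -1.69] M [-0.01  0.03  0.04] op 0.21
shift [-324.82   28.34  -15.82] 326.4417508991862 turn [-0.36 -4.98  0.18]
```

```bash
python3 -m crank '[[-45,0,-4,0,-1,0],[-90,0,-8,0,-2,0],[-135,0,-12,0,-3,0],[-180,0,-16,0,-4,0],[-225,0,-20,0,-5,0]]';python3 to.py 480 77 268 -2.6
```

```text
t: 4.7
eef_pos: [462.1, -19.5, 296.8]
tcp_rot: [-1.564, -0.003, -1.615]
ft_force: [0.6, -0.1, -1.0]
opening: 0.209
t 4.7 pos [462.11 -19.46 296.78] rpy [-89.63  -0.2  -92.55] F [ 0.64 -0.1  -1.04] M [ 0.06 -0.06 -0.03] op 0.209
shift [-97.26  28.54  13.39] 102.24188266916325 turn [-0.37  0.05  0.2 ]
```

```bash
python3 -m crank '[[-40,5,5,0,0,0],[-75,18,10,0,0,0],[-97,28.5,13.4,-0.3,0,0.2],[-97,28.5,13.4,-0.3,0,0.2]]';python3 to.py 480 77 268 -2.6; python3 - <<'E'
from h import *
im,d=grab('scene','s2'); cv2.imwrite('pics/s2b.png',cv2.resize(im[80:300,100:320],None,fx=2.7,fy=2.7,interpolation=2))
im,d=grab('top','t2'); cv2.imwrite('pics/t2b.png',cv2.resize(im[120:250,80:220],None,fx=4,fy=4,interpolation=2))
E
```

```text
t: 5.1
eef_pos: [479.6, 79.0, 266.8]
tcp_rot: [-1.572, 0.0, -1.612]
ft_force: [0.2, 0.2, -1.4]
opening: 0.205
t 5.1 pos [479.56  78.98 266.82] rpy [-90.06   0.03 -92.39] F [ 0.2   0.21 -1.4 ] M [0.02 0.04 0.01] op 0.205
shift [ 1.96 -1.18  0.53] 2.3467291361346394 turn [ 0.06  0.21 -0.03]
```

View pics/s2b.png

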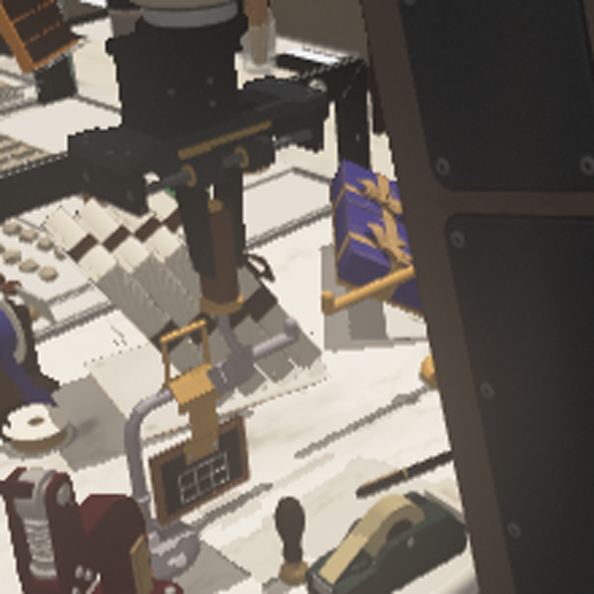

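View pics/t2b.png

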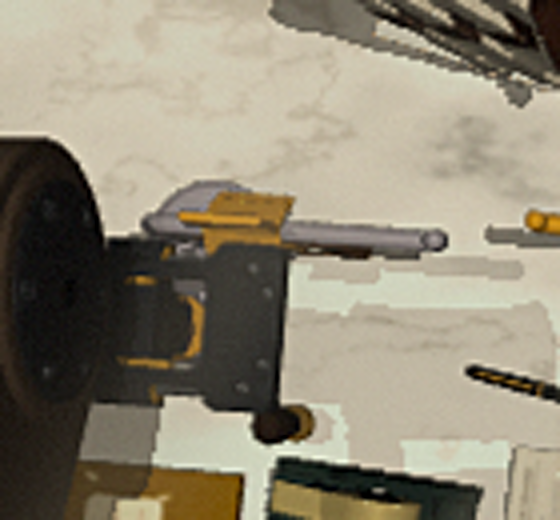

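```bash
python3 - <<'E'
from h import *
np.set_printoptions(precision=1,suppress=True)
im=cv2.imread('pics/s2.png');d=np.load('pics/s2.npz')['d'];C=cloud('scene',d)
f,cx,cy,P=cal('scene')
def proj(p):
    q=np.linalg.inv(P)@np.append(p,1); return q[0]/q[2]*f+cx,q[1]/q[2]*f+cy
k=6;x0,y0=150,150
c=cv2.resize(im[y0:y0+95,x0:x0+100],None,fx=k,fy=k,interpolation=2)
yaw=np.radians(-2.4);X=np.array([np.cos(yaw),np.sin(yaw),0]);Y=np.array([-np.sin(yaw),np.cos(yaw),0]);Z=np.array([0,0,1])
cr=np.array([479.6,79,266.8-97.1])
def mk(p,col):
    u,v=proj(p); cv2.circle(c,(int((u+.5-x0)*k),int((v+.5-y0)*k)),3,col,-1)
for s in(-12,12):
    mk(cr+14.5*X+9*Z+s*Y,(0,0,255)); mk(cr-9*Z+s*Y,(0,255,0)); mk(cr-14*X+32*Z+s*Y,(255,0,0))
mk(cr+71*Z,(255,0,255))
e=np.array([540,75,188.]);
for s in(-20,20): mk(e+s*Y,(255,255,0))
cv2.imwrite('pics/s2c.png',c)
for u,v in [(172,206),(166,206),(174,202),(178,200)]: print(u,v,C[v,u])
E
```

```text
172 206 [665.5 -26.1  94.1]
166 206 [667.6  -9.4 100.6]
174 202 [542.8  55.5 183.3]
178 200 [663.  -45.3 104.3]
```

View pics/s2c.png

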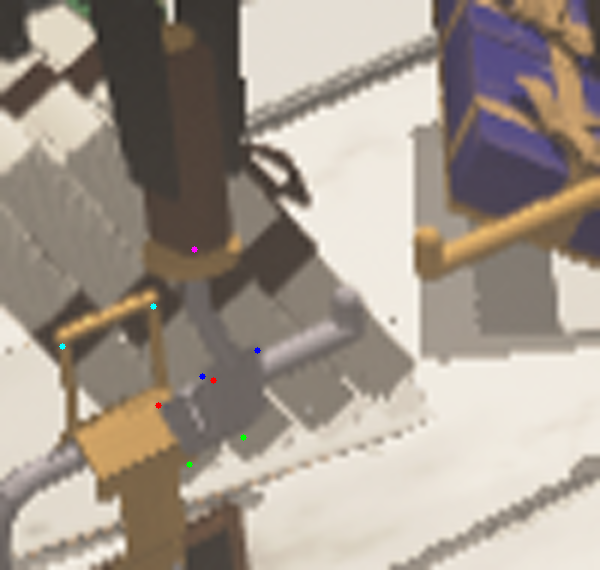

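```bash
python3 to.py 540.5 75 267 -2.6;  python3 -m crank '[[1.5,-0.5,12,0,0.2,0],[1.6,-0.3,24,0,0.2,0],[1.6,-0.2,36,0,0.2,0],[1.5,-0.2,48,0,0.2,0],[1.5,-0.2,55,0,0.2,0]]';python3 to.py 540.5 75 267 -2.6
```

```text
t 5.2 pos [479.82  76.94 267.99] rpy [-89.95  -0.01 -92.48] F [-0.51 -0.17 -1.32] M [-0.04  0.04 -0.05] op 0.21
shift [-0.69  1.04 60.71] 60.72024156685751 turn [-0.05  0.12  0.01]
t: 5.7
eef_pos: [536.1, 72.7, 268.0]
tcp_rot: [-1.57, -0.0, -1.618]
ft_force: [-0.1, 0.3, -1.5]
opening: 0.208
t 5.7 pos [536.08  72.65 268.01] rpy [-89.96  -0.01 -92.72] F [-0.11  0.27 -1.48] M [ 0.06  0.01 -0.04] op 0.208
shift [-2.55  1.01  4.3 ] 5.106408133603211 turn [-0.04 -0.12  0.01]
```

```bash
python3 -m crank '[[-2.4,0.5,4.3,0,0,0],[-2.4,0.5,4.3,0,0,0]]';python3 to.py 540.5 75 267 -2.6; python3 - <<'E'
from h import *
im,d=grab('scene','s3'); cv2.imwrite('pics/s3b.png',cv2.resize(im[130:250,120:240],None,fx=5,fy=5,interpolation=2))
E
```

```text
t: 5.9
eef_pos: [541.0, 75.0, 267.1]
tcp_rot: [-1.57, -0.0, -1.618]
ft_force: [-0.6, -0.1, -1.4]
opening: 0.21
t 5.9 pos [540.96  74.97 267.15] rpy [-89.98  -0.01 -92.72] F [-0.57 -0.07 -1.39] M [-0.02  0.04 -0.06] op 0.21
shift [-0.01  0.15 -0.46] 0.48442007217038524 turn [-0.02 -0.12  0.01]
```

View pics/s3b.png

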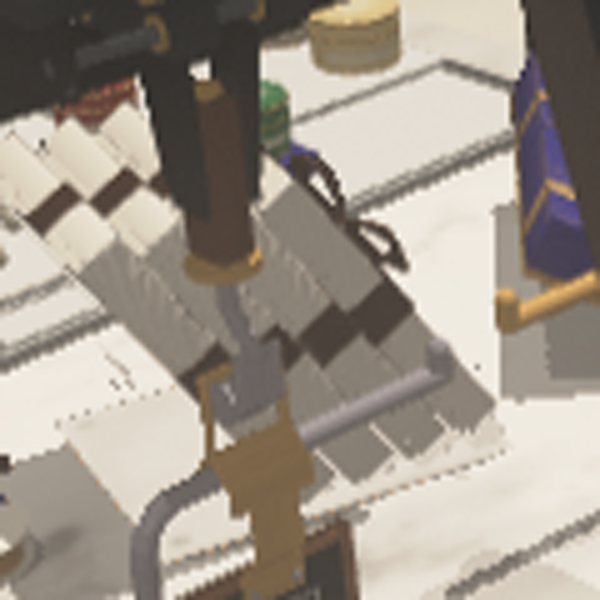

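The hook sits inside the eye, with its strip in front of the bar at about (250, 375) in the crop and nothing touching. I'll lift gently.

```bash
python3 -m crank '[[0,-6,0,0,0,0],[0,-12,0,0,0,0],[0,-15,0,0,0,0],[0,-18,0,0,0,0],[0,-21,0,0,0,0]]';python3 to.py 540.5 75 309 -2.6;
```

```text
t: 6.45
eef_pos: [540.2, 75.0, 288.2]
tcp_rot: [-1.571, -0.0, -1.618]
ft_force: [0.0, 0.5, -5.5]
opening: 0.213
t 6.45 pos [540.16  74.97 288.25] rpy [-90.03  -0.01 -92.71] F [ 0.01  0.5  -5.48] M [0.03 0.03 0.01] op 0.213
shift [ -0.04 -20.75   0.33] 20.757328451143778 turn [ 0.03 -0.11  0.01]
```

```bash
python3 -m crank '[[0,-5,0,0,0,0],[0,-10,0,0,0,0],[0,-15,0,0,0,0],[0,-19,0,0,0,0],[0,-21,0,0,0,0]]';python3 to.py 540.5 75 309 -2.6;python3 - <<'E'
from h import *
im,d=grab('scene','s4'); cv2.imwrite('pics/s4b.png',cv2.resize(im[130:260,120:250],None,fx=5,fy=5,interpolation=2))
E
```

```text
t: 6.95
eef_pos: [540.2, 75.0, 309.7]
tcp_rot: [-1.571, -0.0, -1.618]
ft_force: [-0.2, 0.3, -5.2]
opening: 0.211
t 6.95 pos [540.24  75.   309.68] rpy [-90.01  -0.01 -92.7 ] F [-0.23  0.29 -5.23] M [ 0.04  0.   -0.04] op 0.211
shift [-0.01  0.68  0.26] 0.728328193796396 turn [ 0.01 -0.1   0.01]
```

View pics/s4b.png

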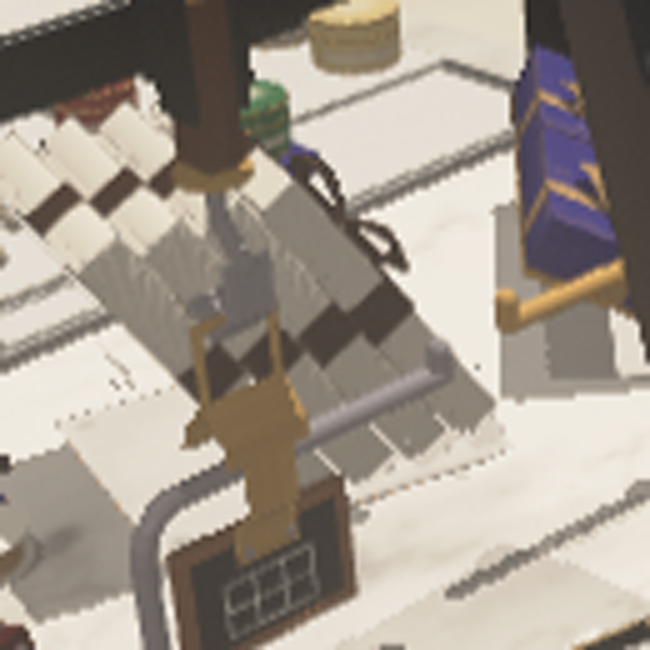

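```bash
python3 - <<'E'
from h import *
np.set_printoptions(precision=1,suppress=True)
im=cv2.imread('pics/s4.png');d=np.load('pics/s4.npz')['d'];C=cloud('scene',d)
# crop coords /5 + (120,130)
def g(a,b):
    u,v=int(a/5+120),int(b/5+130); print((a,b),(u,v),C[v,u])
for p in [(200,325),(190,335),(275,310),(270,325),(215,410),(290,390),(185,440),(305,425),(235,470),(295,460),(240,550),(295,530),(440,350),(437,370),(345,425),(410,390),(508,300),(508,322),(560,290),(610,275),(170,555),(345,485),(350,590),(175,610)]: g(*p)
k=8;c=cv2.resize(im[185:262,145:215],None,fx=k,fy=k,interpolation=2);cv2.imwrite('pics/s4c.png',c)
E
```

```text
(200, 325) (160, 195) [537.   93.3 218.3]
(190, 335) (158, 197) [541.7  95.8 212.9]
(275, 310) (175, 192) [537.5  53.6 209.1]
(270, 325) (174, 195) [538.6  56.3 202.5]
(215, 410) (163, 212) [541.2  88.7 173.2]
(290, 390) (178, 208) [534.1  53.2 170.2]
(185, 440) (157, 218) [557.5  95.2 154.9]
(305, 425) (181, 215) [522.8  55.6 157.6]
(235, 470) (167, 224) [537.3  85.2 142.7]
(295, 460) (179, 222) [664.6 -41.4  39.3]
(240, 550) (168, 240) [537.5  88.1 102.1]
(295, 530) (179, 236) [533.4  60.  100.4]
(440, 350) (208, 200) [529.6 -31.6 156.1]
(437, 370) (207, 204) [531.3 -29.1 145.9]
(345, 425) (189, 215) [533.7  25.2 139.7]
(410, 390) (202, 208) [529.4 -11.3 143.6]
(508, 300) (221, 190) [543.5 -87.6 155.4]
(508, 322) (221, 194) [544.6 -87.8 144. ]
(560, 290) (232, 188) [ 542.3 -124.   146.8]
(610, 275) (242, 185) [ 537.6 -155.2  144.5]
(170, 555) (154, 241) [544.9 119.4 112.3]
(345, 485) (189, 227) [668.1 -75.2   6.2]
(350, 590) (190, 248) [536.8  30.1  50.4]
(175, 610) (155, 252) [544.1 121.6  84.7]
```

View pics/s4c.png

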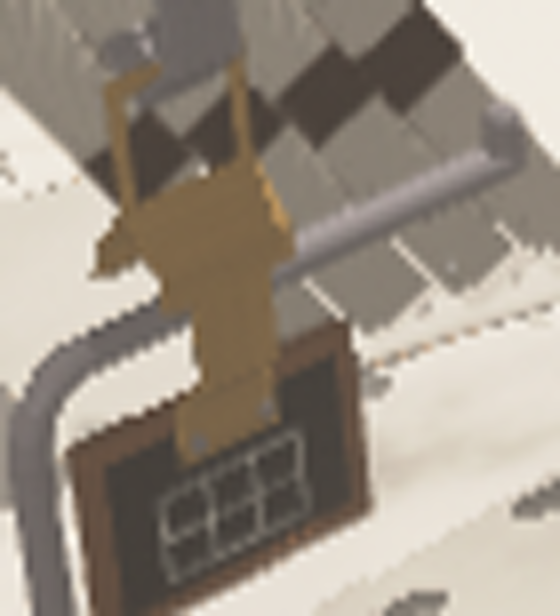

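```bash
python3 to.py 534.5 -57 309.5 -2.6; python3 -m crank '[[6,0,0,0,0,0],[18,0,0,0,0,0],[33,0,0,0,0,0],[48,0,0,0,0,0],[63,0,0,0,0,0]]';python3 to.py 534.5 -57 309.5 -2.6;
```

```text
t 7.0 pos [540.26  75.01 309.78] rpy [-90.    -0.01 -92.71] F [ 0.45  0.61 -5.02] M [0.04 0.05 0.02] op 0.208
shift [132.14   0.3    0.47] 132.13710964632398 turn [ 0.   -0.11  0.01]
t: 7.5
eef_pos: [537.1, 10.4, 309.8]
tcp_rot: [-1.571, -0.0, -1.619]
ft_force: [-0.0, -0.5, -5.9]
opening: 0.206
t 7.5 pos [537.14  10.36 309.75] rpy [-90.    -0.01 -92.74] F [-0.03 -0.55 -5.89] M [-0.01  0.03 -0.06] op 0.206
shift [67.41  0.27  0.59] 67.40867756133707 turn [ 0.   -0.14  0.01]
```

```bash
python3 -m crank '[[15,0,0.3,0,0,0],[30,0,0.5,0,0,0],[45,0,0.7,0,0,0],[57,0,0.8,0,0,0],[64,0,0.8,0,0,0]]';python3 to.py 534.5 -57 309.5 -2.6;
```

```text
t: 8.0
eef_pos: [534.8, -54.9, 309.7]
tcp_rot: [-1.571, -0.0, -1.619]
ft_force: [0.1, -0.1, -6.3]
opening: 0.209
t 8.0 pos [534.81 -54.91 309.73] rpy [-90.01  -0.02 -92.79] F [ 0.13 -0.1  -6.33] M [ 0.06 -0.02  0.03] op 0.209
shift [ 2.1   0.23 -0.21] 2.126297551388778 turn [ 0.01 -0.19  0.02]
```

```bash
python3 -m crank '[[2,0,0,0,0,0],[2,0,0,0,0,0],[2,0,0,0,0,0]]';python3 to.py 534.5 -57 327 -2.6;python3 - <<'E'
from h import *
im,d=grab('scene','s5'); cv2.imwrite('pics/s5b.png',cv2.resize(im[130:260,140:270],None,fx=5,fy=5,interpolation=2))
im,d=grab('top','t5'); cv2.imwrite('pics/t5b.png',cv2.resize(im[130:230,130:280],None,fx=5,fy=5,interpolation=2))
E
```

```text
t: 8.3
eef_pos: [534.8, -56.5, 309.7]
tcp_rot: [-1.571, -0.0, -1.619]
ft_force: [0.4, -0.3, -5.5]
opening: 0.211
t 8.3 pos [534.76 -56.55 309.75] rpy [-90.01  -0.01 -92.77] F [ 0.37 -0.35 -5.51] M [ 0.08 -0.   -0.  ] op 0.211
shift [  0.47 -17.25  -0.24] 17.26134839863398 turn [ 0.01 -0.17  0.01]
```

View pics/s5b.png

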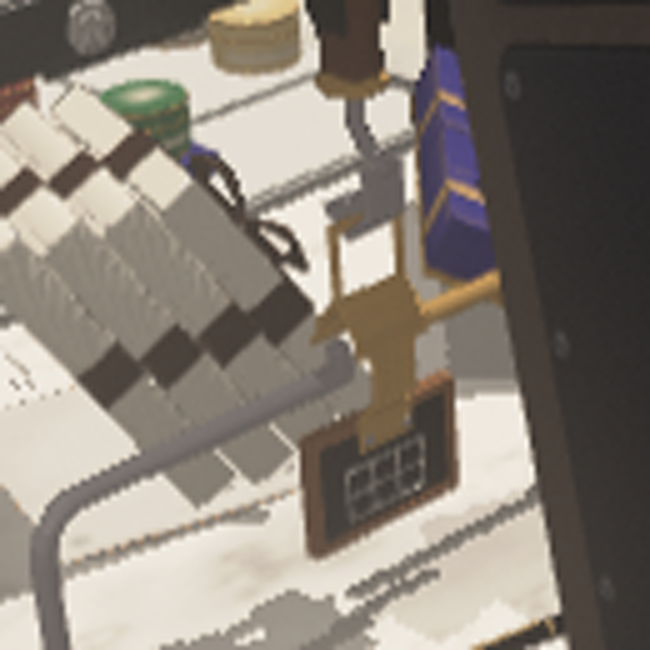

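View pics/t5b.png

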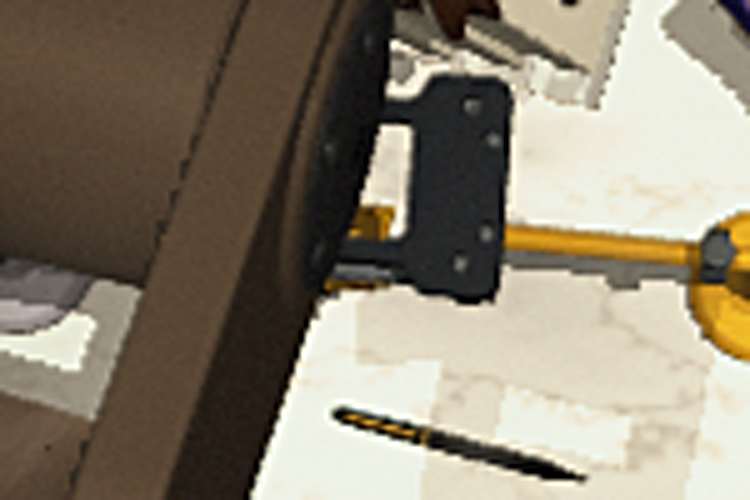

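The slate's leg at crop (395, 360) is past the steel tip at (340, 355). Next I'll rise above both ends.

```bash
python3 -m crank '[[0.5,-4,0,0,0,0],[0.5,-9,0,0,0,0],[0.5,-14,0,0,0,0],[0.5,-17.3,0,0,0,0],[0.5,-17.3,0,0,0,0]]';python3 to.py 548.8 -67 327 -4.4
```

```text
t: 8.9
eef_pos: [534.9, -57.0, 327.7]
tcp_rot: [-1.57, -0.0, -1.619]
ft_force: [-0.2, 0.4, -5.8]
opening: 0.211
t 8.9 pos [534.89 -56.98 327.72] rpy [-89.94  -0.03 -92.76] F [-0.24  0.4  -5.81] M [ 0.04 -0.   -0.04] op 0.211
shift [ 9.34  0.73 14.38] 17.16031163310639 turn [-0.06  1.64  0.03]
```

```bash
python3 -m crank '[[1,0,2,0,0.3,0],[3,0,5,0,0.6,0],[5,0,8,0,1,0],[7.5,0,11,0,1.3,0],[9,0.3,13.5,0,1.6,0]]';python3 -m crank '[[0.3,0,0.8,0,0,0],[0.3,0,0.8,0,0,0],[0.3,0,0.8,0,0,0],[0.3,0,0.8,0,0,0],[0.3,0,0.8,0,0,0]]';python3 to.py 548.8 -67 327 -4.4;python3 - <<'E'
from h import *
im,d=grab('scene','s6'); cv2.imwrite('pics/s6b.png',cv2.resize(im[110:240,150:280],None,fx=5,fy=5,interpolation=2))
E
```

```text
t: 9.4
eef_pos: [548.3, -66.9, 327.3]
tcp_rot: [-1.57, -0.001, -1.647]
ft_force: [0.2, 0.3, -4.9]
opening: 0.205
t: 9.9
eef_pos: [549.0, -67.2, 327.3]
tcp_rot: [-1.57, -0.001, -1.647]
ft_force: [0.3, -0.5, -5.2]
opening: 0.208
t 9.9 pos [548.98 -67.24 327.33] rpy [-89.95  -0.03 -94.38] F [ 0.34 -0.46 -5.15] M [ 0.03  0.05 -0.03] op 0.208
shift [-0.23  0.33 -0.2 ] 0.4445627629540012 turn [-0.05  0.02  0.03]
```

View pics/s6b.png

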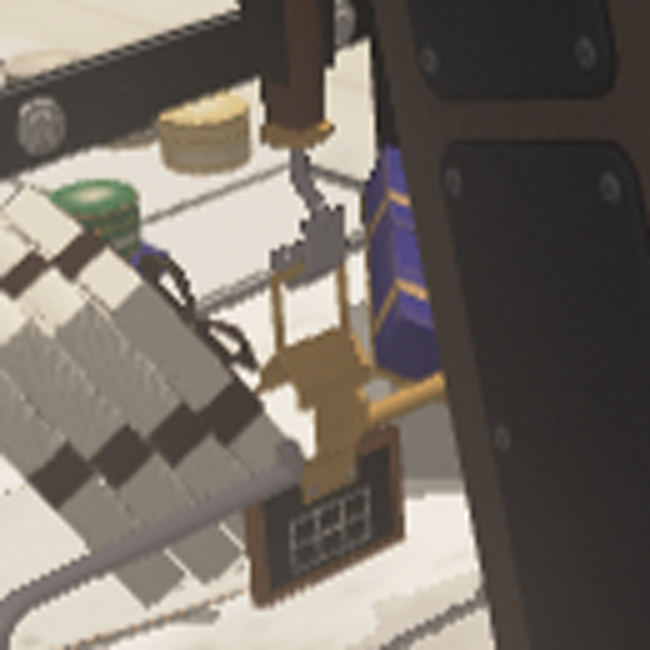

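```bash
python3 -m crank '[[0,4,0,0,0,0],[0,8,0,0,0,0],[0,12,0,0,0,0],[0,16,0,0,0,0],[0,18,0,0,0,0]]';python3 to.py 543.9 -134 309 -4.4
```

```text
t: 10.45
eef_pos: [548.9, -67.2, 308.8]
tcp_rot: [-1.571, -0.0, -1.647]
ft_force: [-0.5, -0.2, -6.0]
opening: 0.211
t 10.45 pos [548.91 -67.22 308.76] rpy [-89.98  -0.02 -94.38] F [-0.52 -0.21 -6.04] M [-0.01  0.04  0.02] op 0.211
shift [66.96 -0.22  0.11] 66.9631669388868 turn [-0.02  0.02  0.02]
```

Weight unchanged, so nothing is touching. Now along the brass rail.

```bash
python3 -m crank '[[4,0,0,0,0,0],[12,0,0,0,0,0],[22,0,0,0,0,0],[33,0,0,0,0,0],[43,0,0,0,0,0]]';python3 to.py 543.9 -134 309 -4.4; python3 -m crank '[[8,0,0,0,0,0],[15,0,0,0,0,0],[22,0,0,0,0,0],[24,0,0,0,0,0],[24,0,0,0,0,0]]';python3 to.py 543.9 -134 309 -4.4;python3 - <<'E'
from h import *
im,d=grab('scene','s7'); cv2.imwrite('pics/s7b.png',cv2.resize(im[80:240,170:330],None,fx=4,fy=4,interpolation=2))
im,d=grab('top','t7'); cv2.imwrite('pics/t7b.png',cv2.resize(im[140:220,180:300],None,fx=6,fy=6,interpolation=2))
E
```

```text
t: 10.95
eef_pos: [545.5, -111.4, 308.9]
tcp_rot: [-1.57, -0.001, -1.648]
ft_force: [-1.0, -0.2, -5.6]
opening: 0.211
t 10.95 pos [ 545.53 -111.42  308.87] rpy [-89.97  -0.04 -94.41] F [-0.98 -0.15 -5.58] M [-0.03  0.01  0.05] op 0.211
shift [22.64 -0.11  0.11] 22.6400256322527 turn [-0.03 -0.01  0.04]
t: 11.45
eef_pos: [543.7, -135.5, 308.8]
tcp_rot: [-1.57, -0.001, -1.648]
ft_force: [0.2, 0.0, -5.9]
opening: 0.21
t 11.45 pos [ 543.66 -135.55  308.85] rpy [-89.98  -0.03 -94.43] F [ 0.18  0.04 -5.88] M [ 0.17  0.04 -0.09] op 0.21
shift [-1.56 -0.15  0.12] 1.572941969863734 turn [-0.02 -0.03  0.03]
```

View pics/s7b.png

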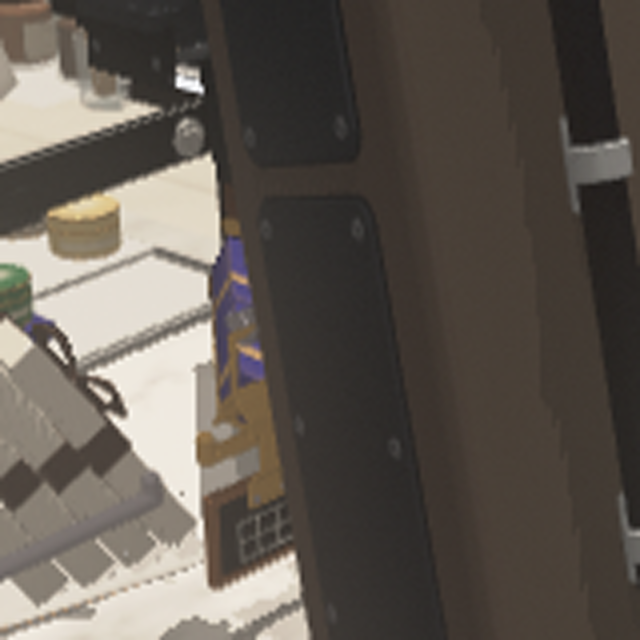

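View pics/t7b.png

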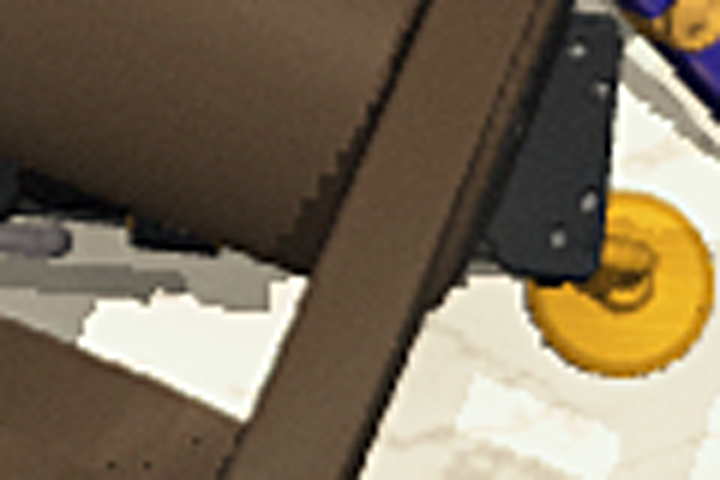

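The slate is past the brass rail's upturned end at crop (200, 445). I'll lower it onto the rail.

```bash
python3 -m crank '[[0,5,0,0,0,0],[0,10,0,0,0,0],[0,15,0,0,0,0],[0,19,0,0,0,0],[0,22,0,0,0,0]]';python3 -m crank '[[0,2,0,0,0,0],[0,4,0,0,0,0],[0,6,0,0,0,0],[0,8,0,0,0,0],[0,8,0,0,0,0]]';python3 to.py 543.9 -134 278 -4.4;python3 - <<'E'
from h import *
im,d=grab('scene','s8'); cv2.imwrite('pics/s8b.png',cv2.resize(im[130:240,200:280],None,fx=6,fy=6,interpolation=2))
E
```

```text
t: 12.05
eef_pos: [543.6, -135.0, 286.3]
tcp_rot: [-1.571, -0.0, -1.648]
ft_force: [-0.8, 0.3, -4.6]
opening: 0.207
t: 12.55
eef_pos: [543.6, -135.0, 278.2]
tcp_rot: [-1.571, -0.0, -1.648]
ft_force: [-0.7, 0.4, -1.4]
opening: 0.208
t 12.55 pos [ 543.61 -135.    278.22] rpy [-90.    -0.01 -94.4 ] F [-0.67  0.37 -1.44] M [0.01 0.03 0.02] op 0.208
shift [-1.02  0.22  0.21] 1.0627646716935877 turn [0.   0.   0.01]
```

View pics/s8b.png

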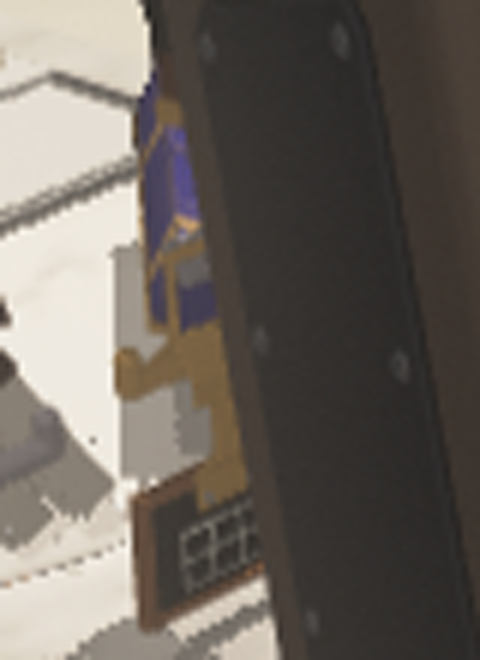

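```bash
python3 -m crank '[[4,0,0,0,0,0],[10,0,0,0,0,0],[18,0,0,0,0,0],[26,0,0,0,0,0],[34,0,0,0,0,0]]';python3 to.py 539.5 -196 278 -4.4;python3 -m crank '[[5,0,0,0,0,0],[10,0,0,0,0,0],[15,0,0,0,0,0],[18,0,0,0,0,0],[18,0,0,0,0,0]]';python3 to.py 539.5 -196 278 -4.4
```

```text
t: 13.1
eef_pos: [541.0, -169.7, 278.4]
tcp_rot: [-1.571, -0.0, -1.648]
ft_force: [-0.2, 3.0, -1.3]
opening: 0.213
t 13.1 pos [ 540.98 -169.7   278.38] rpy [-90.    -0.   -94.41] F [-0.17  2.98 -1.27] M [ 0.64 -0.07  0.02] op 0.213
shift [26.34  0.38  0.55] 26.344517934538946 turn [-0.   -0.01  0.  ]
t: 13.6
eef_pos: [539.6, -188.1, 278.4]
tcp_rot: [-1.571, -0.0, -1.648]
ft_force: [-0.8, 0.3, -0.8]
opening: 0.212
t 13.6 pos [ 539.57 -188.06  278.36] rpy [-90.    -0.02 -94.43] F [-0.79  0.25 -0.84] M [ 0.15 -0.   -0.03] op 0.212
shift [7.92 0.36 0.54] 7.9491431315285945 turn [-0.   -0.03  0.02]
```

```bash
python3 -m crank '[[1.5,0,0,0,0,0],[3,0,0,0,0,0],[4,0,0,0,0,0]]';python3 -m crank '[[1.5,0,0,0,0,0],[3,0,0,0,0,0],[3,0,0,0,0,0]]';python3 to.py 539.5 -196 278 -4.4
```

```text
t: 13.9
eef_pos: [539.2, -192.0, 278.3]
tcp_rot: [-1.571, -0.0, -1.648]
ft_force: [0.1, 2.4, -0.9]
opening: 0.206
t: 14.2
eef_pos: [539.0, -195.2, 278.4]
tcp_rot: [-1.571, -0.0, -1.648]
ft_force: [0.2, 2.6, -0.7]
opening: 0.205
t 14.2 pos [ 539.01 -195.21  278.36] rpy [-90.    -0.02 -94.42] F [ 0.23  2.56 -0.7 ] M [ 0.5   0.   -0.01] op 0.205
shift [0.75 0.36 0.54] 0.9950820673261426 turn [-0.   -0.02  0.02]
```

```bash
python3 - <<'E'
from h import *
im,d=grab('scene','s9'); cv2.imwrite('pics/s9b.png',cv2.resize(im[100:260,180:420],None,fx=3,fy=3,interpolation=2))
im,d=grab('top','t9'); cv2.imwrite('pics/t9b.png',cv2.resize(im[140:220,200:320],None,fx=6,fy=6,interpolation=2))
E
```

```text
(no output)
```

View pics/s9b.png

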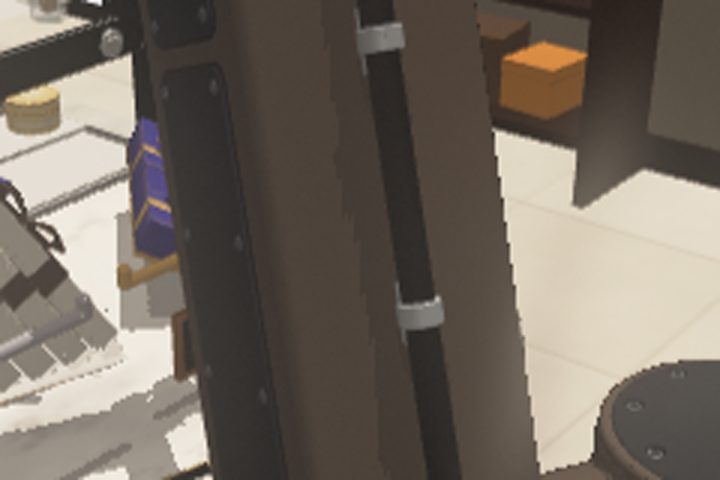

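View pics/t9b.png

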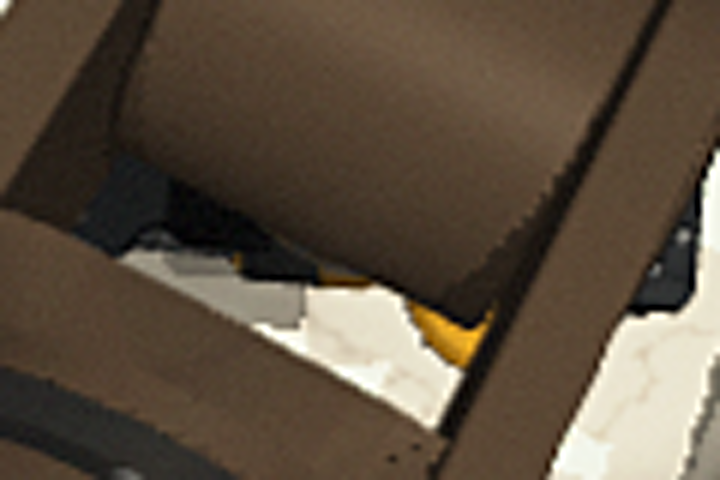

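```bash
for i in 1 2 ; do python3 -m crank '[[0.5,0,0,0,0,0],[1,0,0,0,0,0]]' | grep -E 'eef|ft'; done
```

```text
eef_pos: [538.9, -196.1, 278.4]
ft_force: [0.2, 2.0, -0.8]
eef_pos: [538.8, -197.1, 278.4]
ft_force: [-0.3, 2.3, -1.2]
```

```bash
for i in 1 2 3 ; do python3 -m crank '[[0.5,0,0,0,0,0],[1,0,0,0,0,0]]' | grep -E 'eef|ft'; done; python3 to.py 0 0 0 0
```

```text
eef_pos: [538.8, -198.1, 278.4]
ft_force: [0.0, 1.5, -1.1]
eef_pos: [538.7, -199.1, 278.3]
ft_force: [-0.3, 1.5, -1.1]
eef_pos: [538.6, -200.2, 278.3]
ft_force: [-0.9, 1.6, -1.1]
t 15.3 pos [ 538.62 -200.21  278.33] rpy [-90.    -0.02 -94.42] F [-0.89  1.61 -1.13] M [ 0.64 -0.03  0.02] op 0.212
shift [-158.22  278.29 -552.43] 638.480983035272 turn [ 0.   -4.42  0.02]
```

```bash
for i in 1 2 3 4; do python3 -m crank '[[0.5,0,0,0,0,0],[1,0,0,0,0,0]]' | grep -E 'eef|ft'; done; python3 to.py 0 0 0 0 | head -1
```

```text
eef_pos: [538.5, -201.3, 278.4]
ft_force: [0.6, 2.1, -0.4]
eef_pos: [538.4, -202.0, 278.3]
ft_force: [0.5, 3.8, -0.8]
eef_pos: [538.4, -202.6, 278.3]
ft_force: [1.3, 5.5, -0.5]
eef_pos: [538.3, -202.9, 278.3]
ft_force: [0.6, 5.7, 0.4]
t 16.1 pos [ 538.33 -202.9   278.3 ] rpy [-90.02   0.17 -94.43] F [0.56 5.65 0.39] M [ 2.12 -0.17  0.05] op 0.208
```

Force rose from about 1.6 N while sliding to 5.7 N, so the hanger is against the collar. I'll back the hook off to the eye's centre, lower it, and check.

```bash
python3 -m crank '[[-2,0,0,0,0,0],[-4,0,0,0,0,0],[-5.5,0,0,0,0,0],[-5.5,0,0,0,0,0]]'; python3 to.py 538.7 -197.5 267 -4.4
```

```text
t: 16.5
eef_pos: [538.8, -197.5, 278.4]
tcp_rot: [-1.571, 0.002, -1.648]
ft_force: [-0.2, -0.5, -1.8]
opening: 0.21
t 16.5 pos [ 538.78 -197.5   278.41] rpy [-90.01   0.13 -94.42] F [-0.21 -0.51 -1.77] M [-0.01  0.   -0.  ] op 0.21
shift [ 0.03 11.41 -0.08] 11.406036297813547 turn [ 0.01 -0.02 -0.13]
```

```bash
python3 -m crank '[[0,4,0,0,0,0],[0,8,0,0,0,0],[0,11.4,0,0,0,0],[0,11.4,0,0,0,0]]'; python3 to.py 538.7 -197.5 267 -4.4;  python3 -m crank '[[0,0,-4,0,0,0],[0,0,-9,0,0,0],[0,0,-14,0,0,0],[0,0,-20,0,0,0]]'; python3 to.py 538.7 -197.5 267 -4.4
```

```text
t: 16.9
eef_pos: [538.6, -197.5, 266.3]
tcp_rot: [-1.572, 0.003, -1.648]
ft_force: [-0.4, 0.3, -1.8]
opening: 0.213
t 16.9 pos [ 538.58 -197.45  266.27] rpy [-90.07   0.16 -94.42] F [-0.36  0.27 -1.81] M [-0.   -0.04 -0.03] op 0.213
shift [ 0.04 -0.73  0.12] 0.738619729596379 turn [ 0.07 -0.02 -0.16]
t: 17.3
eef_pos: [518.1, -195.9, 266.4]
tcp_rot: [-1.572, 0.003, -1.648]
ft_force: [-0.2, -0.7, -1.2]
opening: 0.21
t 17.3 pos [ 518.13 -195.87  266.44] rpy [-90.05   0.15 -94.42] F [-0.24 -0.75 -1.2 ] M [ 0.01 -0.02 -0.01] op 0.21
shift [ 0.03 -0.58 20.64] 20.64540930177955 turn [ 0.05 -0.02 -0.15]
```

Lip clears without force. I'll continue the retreat to the front of the rail, then look.

```bash
python3 -m crank '[[0,0,-10,0,0,0],[0,0,-22,0,0,0],[0,0,-36,0,0,0],[0,0,-50,0,0,0],[0,0,-62,0,0,0]]'; python3 -m crank '[[20,-20,-5,0,3,0],[60,-40,-10,0,6,0],[100,-50,-15,0,10,0],[140,-50,-20,0,13,0],[160,-50,-25,0,13,0]]'; python3 to.py 380 -371 300 -17.5;python3 - <<'E'
from h import *
im,d=grab('scene','s10'); cv2.imwrite('pics/s10b.png',cv2.resize(im[100:260,180:420],None,fx=3,fy=3,interpolation=2))
im,d=grab('top','t10'); cv2.imwrite('pics/t10b.png',cv2.resize(im[140:260,180:380],None,fx=4,fy=4,interpolation=2))
E
```

```text
t: 17.8
eef_pos: [455.0, -190.9, 266.6]
tcp_rot: [-1.572, 0.003, -1.648]
ft_force: [0.2, 0.4, -1.3]
opening: 0.207
t: 18.3
eef_pos: [416.5, -351.2, 316.5]
tcp_rot: [-1.571, 0.001, -1.879]
ft_force: [0.3, 1.0, -1.3]
opening: 0.21
t 18.3 pos [ 416.49 -351.17  316.48] rpy [ -90.04    0.08 -107.63] F [ 0.32  0.98 -1.26] M [ 0.02  0.04 -0.07] op 0.21
shift [ 29.97  16.45 -28.76] 44.675418860580834 turn [ 0.04 -0.13 -0.08]
```

View pics/s10b.png

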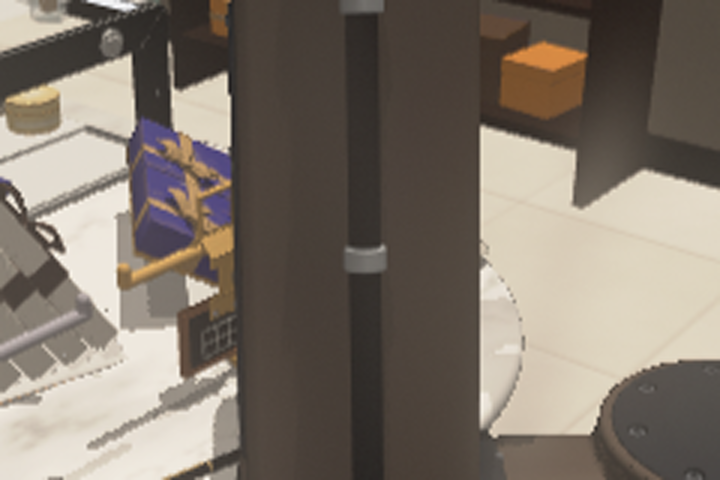

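View pics/t10b.png

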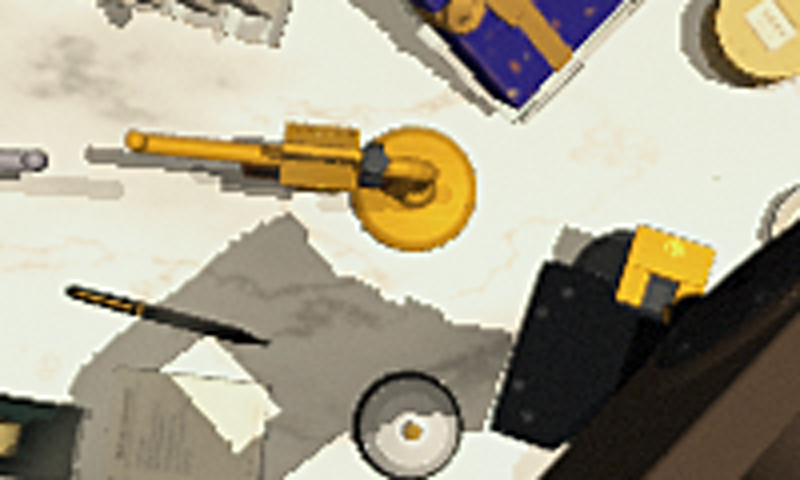

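```bash
python3 - <<'E'
from h import *
im=cv2.imread('pics/t10.png')
c=cv2.resize(im[165:195,240:290],None,fx=14,fy=14,interpolation=0);cv2.imwrite('pics/t10c.png',c)
d=np.load('pics/t10.npz')['d'];C=cloud('top',d)
np.set_printoptions(precision=1,suppress=True)
for v in (174,178,180): 
    for u in range(248,276): print(u,v,C[v,u]) if v==180 and u>262 else None
E
```

```text
263 180 [ 537.8 -202.7  151. ]
264 180 [ 537.5 -204.8  154.3]
265 180 [ 537.6 -207.1  153.4]
266 180 [ 537.7 -209.4  152.7]
267 180 [ 537.7 -211.6  153.6]
268 180 [ 536.4 -213.4  167.2]
269 180 [ 536.5 -215.6  166.5]
270 180 [ 536.5 -217.8  167.3]
271 180 [ 536.5 -220.   168. ]
272 180 [ 536.4 -222.1  169.2]
273 180 [ 536.6 -224.5  167.3]
274 180 [ 536.7 -226.7  166.6]
275 180 [ 536.8 -228.9  166.8]
```

View pics/t10c.png

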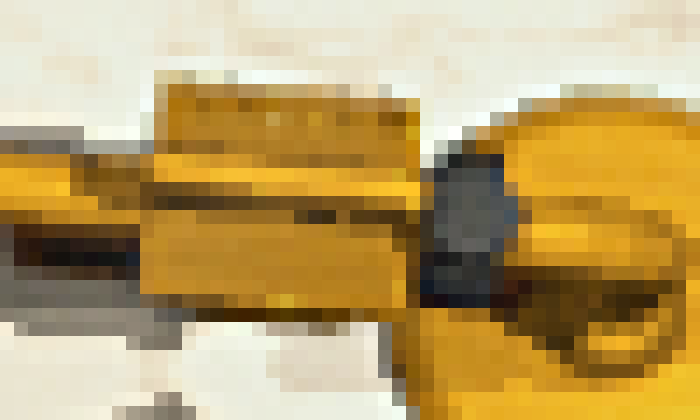

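The hanger sits flush against the collar: its edge is at about px 269.5 and the collar starts at about 270. The bell at crop (410, 430) hasn't moved. Now I'll take the wand back.

```bash
python3 to.py 382 -371.6 300 -17.7; python3 -m crank '[[12,5,-12,0,0,0],[26,12,-25,0,0,0],[30,16,-28,0,-0.1,0],[30,16,-28,0,-0.1,0]]'; python3 to.py 382 -371.6 140 -17.7
```

```text
t 18.4 pos [ 416.35 -350.64  315.96] rpy [ -90.1     0.12 -107.6 ] F [ 0.34  0.22 -1.77] M [0.13 0.02 0.  ] op 0.207
shift [ 30.4   15.94 -26.38] 43.290331687045146 turn [ 0.1   0.1  -0.12]
t: 18.8
eef_pos: [380.3, -370.2, 299.7]
tcp_rot: [-1.573, 0.003, -1.877]
ft_force: [-0.1, 0.0, -1.3]
opening: 0.211
t 18.8 pos [ 380.25 -370.22  299.68] rpy [ -90.12    0.15 -107.53] F [-0.11  0.01 -1.29] M [0.07 0.03 0.06] op 0.211
shift [  1.21 159.68   2.43] 159.69820252524613 turn [ 0.13  0.17 -0.15]
```

```bash
python3 -m crank '[[1,35,2,0,0,0],[1,75,2,0,0,0],[1,115,2,0,0,0],[1.2,145,2,0.1,0.1,-0.1],[1.2,159,2,0.1,0.1,-0.1]]'; python3 -m crank '[[0,0,0,0,0,0],[0,0,0,0,0,0]]'; python3 to.py 382 -371.6 140 -17.7
python3 - <<'E'
from h import *
im,d=grab('top','t11'); cv2.imwrite('pics/t11b.png',cv2.resize(im[160:290,260:420],None,fx=5,fy=5,interpolation=2)[:600,:800])
im,d=grab('scene','s11'); cv2.imwrite('pics/s11b.png',cv2.resize(im[50:300,200:400],None,fx=2.4,fy=2.4,interpolation=2))
E
```

```text
t: 19.3
eef_pos: [381.8, -370.0, 138.4]
tcp_rot: [-1.574, 0.003, -1.878]
ft_force: [-0.9, 0.1, -0.5]
opening: 0.207
t: 19.5
eef_pos: [382.5, -369.6, 138.8]
tcp_rot: [-1.573, 0.003, -1.877]
ft_force: [0.5, -0.1, -1.0]
opening: 0.206
t 19.5 pos [ 382.54 -369.61  138.82] rpy [ -90.15    0.16 -107.54] F [ 0.46 -0.14 -1.04] M [ 0.04 -0.02 -0.03] op 0.206
shift [ 2.05 -1.19  0.08] 2.3746153964251593 turn [ 0.15  0.16 -0.16]
```

View pics/t11b.png

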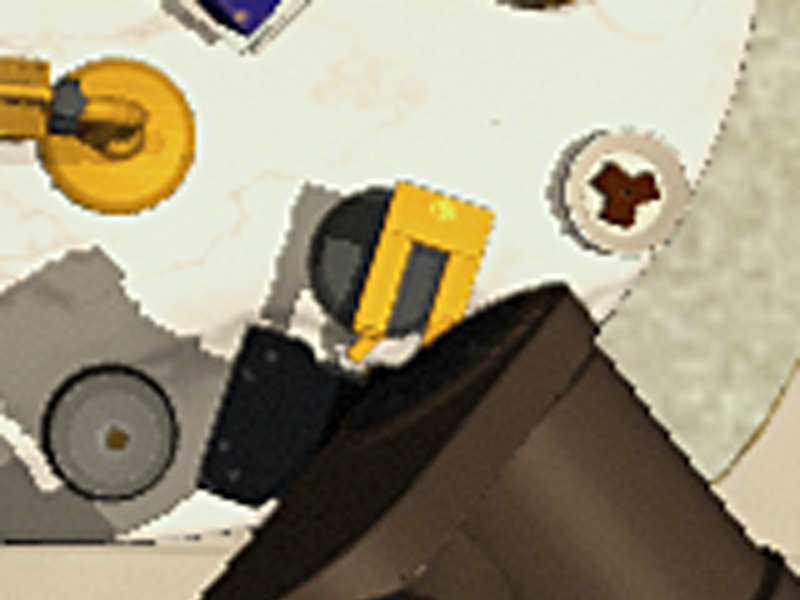

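View pics/s11b.png

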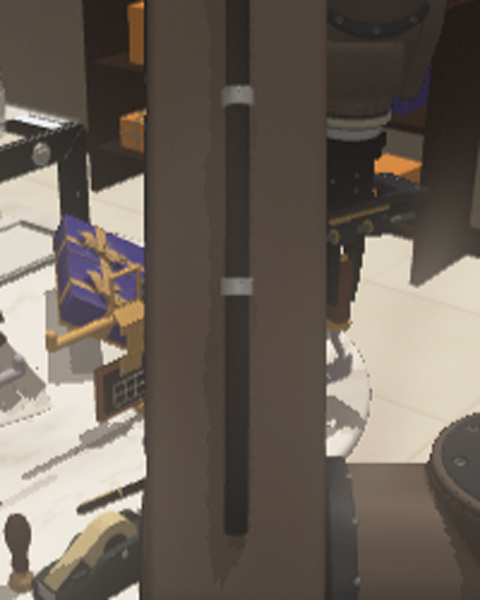

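```bash
python3 - <<'E'
from h import *
im=cv2.imread('pics/t11.png'); k=14;x0,y0=322,192
c=cv2.resize(im[y0:y0+42,x0:x0+42],None,fx=k,fy=k,interpolation=2)
f,cx,cy,P=cal('top')
th=np.radians(-17.5);X=np.array([np.cos(th),np.sin(th),0]);Y=np.array([-np.sin(th),np.cos(th),0]);O=np.array([453.3,-394.4,100])
def mk(p,col):
    q=np.linalg.inv(P)@np.append(p,1);u=q[0]/q[2]*f+cx;v=q[1]/q[2]*f+cy
    cv2.circle(c,(int((u+.5-x0)*k),int((v+.5-y0)*k)),3,col,-1)
for a in range(-39,16,6):
    for s in(-9,0,9): mk(O+a*X+s*Y,(0,0,255) if s else (0,255,0))
cv2.imwrite('pics/t11c.png',c)
E
```

```text
(no output)
```

View pics/t11c.png

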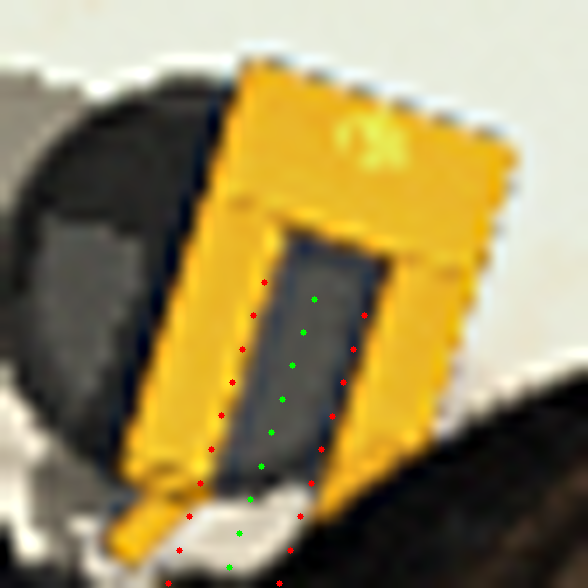

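```bash
python3 to.py 453.1 -395.1 140 -17.6;  python3 -m crank '[[2.5,-1,8,0,0.1,0],[2.8,-1,20,0,0.1,-0.1],[2.8,-1.2,30,0,0.1,-0.1],[2.8,-1.2,36,0,0.1,-0.1]]'; python3 to.py 453.1 -395.1 140 -17.6
```

```text
t 19.6 pos [ 382.53 -370.11  139.55] rpy [ -90.07    0.1  -107.56] F [ 1.26  0.78 -1.01] M [-0.01  0.03  0.04] op 0.21
shift [ 2.54 -0.54 74.83] 74.87012003637243 turn [ 0.07  0.04 -0.1 ]
t: 20.0
eef_pos: [417.3, -384.1, 140.9]
tcp_rot: [-1.571, -0.0, -1.879]
ft_force: [-0.4, 0.5, -1.8]
opening: 0.21
t 20.0 pos [ 417.27 -384.11  140.88] rpy [ -90.03   -0.02 -107.64] F [-0.41  0.53 -1.8 ] M [ 0.06  0.03 -0.  ] op 0.21
shift [-0.39  0.87 37.47] 37.48467959232993 turn [ 0.03 -0.04  0.02]
```

```bash
python3 -m crank '[[-0.3,0.5,10,0,0,0],[-0.3,0.8,20,0,0,0],[-0.3,0.8,30,0,0,0],[-0.3,0.8,37.5,0,0,0],[-0.3,0.8,37.5,0,0,0]]'; python3 to.py 453.1 -395.1 132 -17.6
```

```text
t: 20.5
eef_pos: [454.0, -395.4, 139.9]
tcp_rot: [-1.571, -0.0, -1.878]
ft_force: [0.1, 0.6, -1.2]
opening: 0.21
t 20.5 pos [ 453.96 -395.42  139.87] rpy [ -90.02   -0.03 -107.62] F [ 0.09  0.56 -1.16] M [ 0.06  0.03 -0.04] op 0.21
shift [-0.05  7.87 -0.92] 7.9189502995815495 turn [ 0.02 -0.02  0.03]
```

No side force. I'll lower slowly until the force changes.

```bash
python3 -m crank '[[0,3,-0.7,0,0,0],[0,6,-0.7,0,0,0],[0,7.5,-0.7,0,0,0],[0,8.3,-0.7,0,0,0]]'; python3 -m crank '[[0,0.5,0,0,0,0],[0,0.8,0,0,0,0]]';python3 to.py 453.1 -395.1 131 -17.6
```

```text
t: 20.9
eef_pos: [453.0, -395.1, 131.3]
tcp_rot: [-1.572, -0.0, -1.878]
ft_force: [0.5, 0.1, -0.5]
opening: 0.213
t: 21.1
eef_pos: [453.0, -395.2, 131.1]
tcp_rot: [-1.571, -0.0, -1.879]
ft_force: [-1.5, 2.3, 6.9]
opening: 0.211
t 21.1 pos [ 453.03 -395.19  131.08] rpy [ -90.01   -0.03 -107.63] F [-1.54  2.33  6.91] M [0.47 0.3  0.02] op 0.211
shift [-0.1   0.08  0.05] 0.13578515689078577 turn [ 0.01 -0.03  0.03]
```

The disc is seated at the same height as at the start (131.1). Release.

```bash
python3 -m crank '[[0,-0.3,0,0,0,0],[0,-0.3,0,0,0,0],[0,-0.3,0,0,0,0],[0,-0.3,0,0,0,0],[0,-0.3,0,0,0,0]]' 0.8;python3 -m crank '[[0,0,0,0,0,0],[0,0,0,0,0,0],[0,0,0,0,0,0]]';python3 to.py 453.1 -395.1 250 -17.6
```

```text
t: 21.6
eef_pos: [453.0, -395.2, 131.3]
tcp_rot: [-1.571, -0.0, -1.878]
ft_force: [-0.3, 0.3, 0.3]
opening: 0.57
t: 21.9
eef_pos: [453.0, -395.2, 131.3]
tcp_rot: [-1.571, -0.0, -1.878]
ft_force: [-0.8, 0.5, -0.8]
opening: 0.784
t 21.9 pos [ 453.02 -395.18  131.31] rpy [ -90.02   -0.02 -107.63] F [-0.75  0.47 -0.81] M [0.05 0.04 0.  ] op 0.784
shift [  -0.05 -118.69    0.02] 118.6897728324163 turn [ 0.02 -0.03  0.02]
```

```bash
python3 -m crank '[[0,-15,0,0,0,0],[0,-40,0,0,0,0],[0,-75,0,0,0,0],[0,-105,0,0,0,0],[0,-120,0,0,0,0]]';python3 -m crank '[[35,0,-25,0,-3,0],[70,0,-50,0,-8,0],[110,0,-75,0,-15,0],[150,0,-100,0,-20,0],[185,0,-125,0,-25,0]]';python3 -m crank '[[30,0,-25,0,0,0],[60,0,-45,0,0,0],[90,0,-65,0,0,0],[90,0,-65,0,0,0]]'
python3 - <<'E'
from h import *
im,d=grab('top','t12'); cv2.imwrite('pics/t12b.png',cv2.resize(im,(768,576),interpolation=2))
cv2.imwrite('pics/t12c.png',cv2.resize(im[150:250,195:395],None,fx=4,fy=4,interpolation=2))
im,d=grab('scene','s12'); cv2.imwrite('pics/s12b.png',cv2.resize(im,(768,576),interpolation=2))
E
```

```text
t: 22.4
eef_pos: [453.5, -395.5, 254.1]
tcp_rot: [-1.568, -0.002, -1.878]
ft_force: [-0.3, -1.2, -0.9]
opening: 0.796
t: 22.9
eef_pos: [276.6, -535.2, 254.3]
tcp_rot: [-1.569, -0.003, -1.439]
ft_force: [0.1, 0.1, -0.2]
opening: 0.806
t: 23.3
eef_pos: [221.6, -635.9, 253.5]
tcp_rot: [-1.57, -0.004, -1.442]
ft_force: [-0.4, 0.3, -0.6]
opening: 0.8
```

View pics/t12c.png

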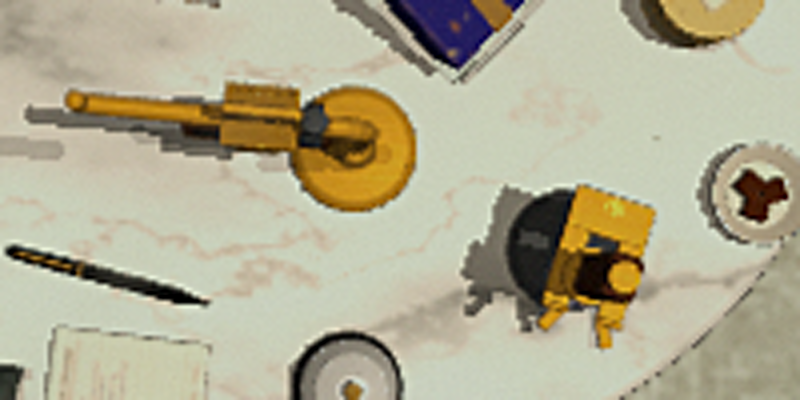

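View pics/s12b.png

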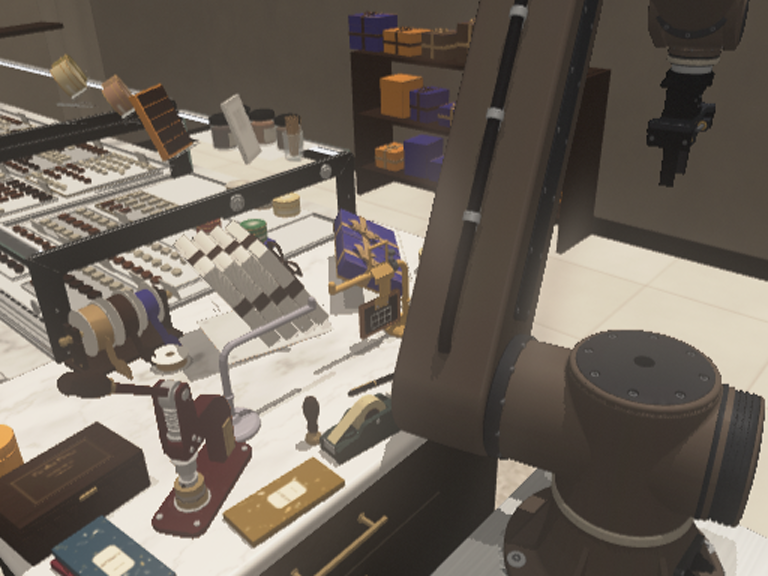

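The slate hangs on the brass rail against the collar at top crop (300, 118), and the wand stands in its fork at (605, 270). One numeric check before handing in.

```bash
python3 - <<'E'
from h import *
np.set_printoptions(precision=1,suppress=True)
for t in('top0','t12'):
    d=np.load(f'pics/{t}.npz')['d'];C=cloud('top',d); P=C[190:240,320:370].reshape(-1,3); T=P[(P[:,2]>172)&(P[:,2]<190)]; print(t,'handle top',T.mean(0),T.max(0)[2])
    for nm,u0,u1,v0,v1,z0,z1 in(('bell',265,300,230,265,40,60),('stamp',140,162,215,235,55,90),('box',355,390,128,165,35,50)):
        Q=C[v0:v1,u0:u1].reshape(-1,3);Q=Q[(Q[:,2]>z0)&(Q[:,2]<z1)];print(nm,Q.mean(0))
f,cx,cy,Pm=cal('scene');d=np.load('pics/s12.npz')['d'];C=cloud('scene',d)
im=cv2.imread('pics/s12.png');k=8;cv2.imwrite('pics/s12c.png',cv2.resize(im[165:235,215:285],None,fx=k,fy=k,interpolation=2))
E
```

```text
top0 handle top [ 453.2 -394.5  179.9] 184.57434785736234
bell [ 380.7 -257.1   43.1]
stamp [428.5  74.6  72. ]
box [ 642.8 -484.6   43.4]
t12 handle top [ 453.9 -392.6  179.8] 184.7615391869623
bell [ 381.8 -256.7   43.1]
stamp [428.6  74.6  71.8]
box [ 642.7 -484.6   43.5]
```

View pics/s12c.png

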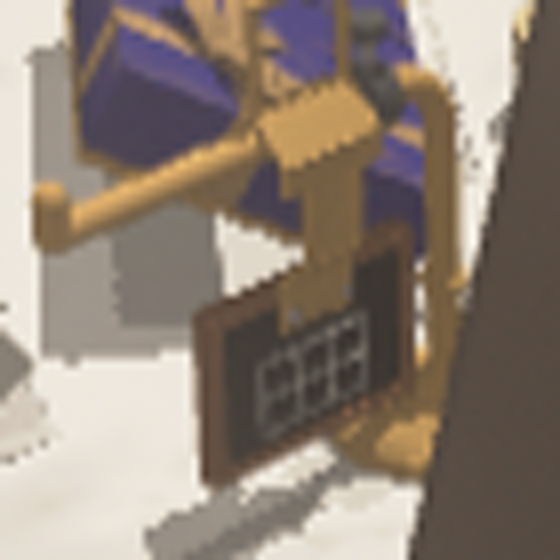

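The crown is on the tube with its edge against the collar at crop (375, 110). The wand stands upright and the bystanders haven't moved. Handing in.

```bash
python3 -c "
from cell import job
print(job.job_done())"
```

```text
the job is handed in; nothing more can be done
None
```

The slate now hangs on the brass rail with its hanger against the collar, and the wand is back in the fork of its stand. I handed the job in after about 23 s of the 67 s allowed. It reports no verdict, so the checks below are my own.

**What I did:** I took the wand from the fork and hooked the slate's eye from the front. I lifted the slate 25 mm clear of the steel rail, then raised it to about 43 mm between the two open ends. I hung it about 45 mm in from the brass rail's open end and slid it along with the hook. At the collar the side force rose from about 1.6 N to 5.7 N, well under the 25 N limit. I then backed the hook off and returned the wand to its stand.

**Last checks:**
- **Slate:** The pictures show the crown on the tube and the slate upright. The hanger's edge is within about 1–2 mm of the collar.
- **Wand:** The handle stands within 2 mm of its first measured position, at the same height.
- **Bystanders:** Stamp, bell and round box measure within about 1 mm of where they started.
- **Arm:** It is clear of everything, and the force readings are near zero.

**Not confirmed:**
- **Collar contact:** The arm hid the collar during the push, so I judged contact from the force rise and the later pictures.
- **Fork slot:** One picture put the slot's centre about 1.7 mm from where I had it, close to the 2 mm camera calibration. The wand still went in without side force.

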